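# Strip the knobs for washing and lock the wash tub

## Task

Take every knob off the grey control unit and put them all in the open blue wash tub: they are a tight friction fit, so twist each one back and forth while easing it up, and do not drag its sprung spindle up more than about 5 mm. Then close the tub with its cap: lugs into the gaps, press down, turn clockwise until the lugs are caught under the shell's ledges, and leave it locked. Leave the other things on the bench where they are.

Things in the scene. Friction and masses are not known exactly. Their poses are not given: they have to be found in the camera images.
- control_unit: Grey instrument unit with dark face, lying on its back, fixed: 310 (its x) x 96 x 45 mm high. Origin: centre of its underside. Four upright steel spindles stand at x = -112.5, -37.5, 37.5, 112.5 mm, y = 0, 18 mm across, tips 63.5 mm up; they do not turn. Some carry a knob (its underside then 48 mm up), others are bare.
- wash_tub: Blue round wash tub, fixed, open. Origin: centre of its underside; floor 5 mm up, inner radius 62, rim 105 mm up; on the rim a sprung black seal ring, inner radius 58, top 113 mm up. Round it an aluminium shell: radius 75 inside, 79 outside, top 123 mm up, with two inward ledges centred on the tub's +x and -x (red marks outside).
- tub_ledge (a point): Centre of the underside of the tub's +x ledge, 117 mm up, radius 70 mm (the other is opposite). Each ledge spans 26 degrees to either side and reaches in to radius 66. Seen from above, a lip hangs from its counter-clockwise end to 114 mm, a stop from its clockwise end to 105 mm. White marks in the gaps, 55 degrees counter-clockwise of the ledges, show where lugs go in.
- tub_seal (a joint): How far the seal ring on the tub's rim is pressed down (m): 0 free, 0.008 at most; pushes back with 3 N plus 1 N per mm; about 0.002 with the cap locked.
- tub_cap: Blue cap of the tub, loose, about 160 g: disc 122 mm across, 8 mm thick; origin: centre of its underside. Black bar grip along its x: 62 long, 18 wide, 8 to 38 mm above the underside. Two lugs on its x axis, see cap_lug. Locked, its origin is 111 mm above the tub's underside and its x along the tub's x (either way round).
- cap_lug (a point): Outer end of the cap's +x lug, at its underside, 71.5 mm from the axis (the other is opposite): 25 wide, 6 mm thick. To lock: lower the cap onto the seal with the lugs 0.75 to 1.1 rad counter-clockwise of the ledges, press 6 to 8 mm down (9 to 11 N), turn clockwise until they meet the stops, let it rise: the lugs come up behind the lips.
- knob_0: Black bar knob, 60 g, white pointer line on top: skirt 50 mm across, 10 high; above a narrower neck a bar grip along its x, 54 long, 18 wide, 17 to 40 mm above the underside. Origin: centre of its underside; z up along the bore. A sprung clip in the bore grips the spindle over 15 mm. May be absent; starts on spindle 0.
- spindle_0 (a joint): How far spindle 0 (at x = -112.5 mm on the unit) is drawn up against its spring (m): 0 at rest, 3 N per mm. Pulled straight, a knob slips only at 20 N or more (7 mm). While it is twisted under a pull it creeps up, some 3 mm per radian at 9 N, and is free after about 15 mm.
- knob_1: Same as knob_0. May be absent; starts on spindle 1.
- spindle_1 (a joint): How far spindle 1 (at x = -37.5 mm on the unit) is drawn up against its spring (m): 0 at rest, 3 N per mm; as spindle_0.
- knob_2: Same as knob_0. May be absent; starts on spindle 2.
- spindle_2 (a joint): How far spindle 2 (at x = 37.5 mm on the unit) is drawn up against its spring (m): 0 at rest, 3 N per mm; as spindle_0.
- knob_3: Same as knob_0. May be absent; starts on spindle 3.
- spindle_3 (a joint): How far spindle 3 (at x = 112.5 mm on the unit) is drawn up against its spring (m): 0 at rest, 3 N per mm; as spindle_0.
- red_screwdriver: Bystander: red screwdriver, 170 mm, loose on the bench; origin at the centre of its underside. Leave it where it is.
- steel_weight: Bystander: steel weight, 32 mm across, 44 high, loose on the bench; origin at the centre of its underside. Leave it where it is.
- round_level: Bystander: round bubble level, 36 mm across, loose on the bench; origin at the centre of its underside. Leave it where it is.
Not all that is in view belongs to the job. What is shaped like the knob_1 but red or yellow is not meant.

How it is judged:
By the outcome, as a careful person would: the job done as asked, in the order asked, and still so for the second after the job is handed in, with the robot touching nothing.
Of knob_0, knob_1, knob_2, knob_3 only 3 to 4 are there at a start; the rules pass over those that are not, and their reading is None.
At some moment in a run one of tub_cap may be knocked a few centimetres aside while the robot is not near it.
Once in a run the grip may slacken for a moment while it holds something.
It also fails if it takes over 210 s, if anything falls off the work surface, if the arm or the gripper's body presses on something with over 40 N, if the wrist force passes 120 N, or if a joint passes its speed limit or range.

## Robot

A 6-joint arm with a two-finger parallel gripper is mounted at the origin on a cart in front of the work surface, level with it; the furniture and walls round the work are solid. World frame = base frame: x ahead of the robot, y to its left, z up, the work surface at z = 0. Lengths are in mm, angles in rad, forces in N, time in s.
With the tool pointing down it reaches from about 350 to 850 mm from the base axis. Payload 8.1 kg.
Tool frame: the origin (TCP) lies at the very end of the fingers, on their centre line; the grasp point (between the pads) lies ctrl.grip_point_offset behind it (ctrl.grip_point_offset is the distance from the TCP to the grasp point, in mm); x points along the fingers, y is the direction in which the jaws open and shut, and the axes are right-handed (so a half turn about x gives the same grasp; the last joint's range is limited). The gripper opens to 85 mm and grips with 20 to 120 N. Pads are 22 mm wide; open, the fingers measure 114 mm over their backs; the gripper's body (76 mm by 85 mm) begins 54 mm behind the grasp point. The pads swing forward as they close: fully open they stand 13 mm farther back than shut.
Start: joints at [-1.205, 0.13, 1.488, -0, 1.523, -0.085], TCP at [261.431, -540.054, 199.292] pointing down, gripper open.
Joint ranges: [-2.96, 2.96], [-0.89, 2.26], [0.02, 2.5], [-1.34, 4.48], [0, 2.73], [-2.66, 2.66]. Speed limits (rad/s): [2.39, 2.39, 2.79, 3.14, 3.14, 3.14].

## Interface

Orientations are given as a rotation vector (axis times angle).
In Python, from bench import ctrl, read_camera gives the robot as it stands.
- The arm moves only by the tool servo_tool, never from a script. Its argument "rows" is text: rows parted by semicolons, each of 6 numbers parted by spaces: the shift along the tool's x, y, z scaled (see below), then the turn, a rotation vector about the tool's x, y, z scaled (see below). In form: dx dy dz ax ay az; .... A call has exactly 10 rows; each row shifts and turns the commanded pose from where the row before left it, along the tool's axes as they then stand; what a row does not reach is not made up. The controller multiplies each number of a shift by 0.08 m and each number of a turn by pi/2 rad. A row lasts 1/10 s, in which the tool goes at most 50 mm and 8.59 degrees, less where a joint would pass 70% of its speed; a pose out of reach is approached as far as the arm can. A call with a number of a shift or a turn outside -1 to 1 is refused whole. A call with a gripper value outside its range is refused whole. "jaw" is the opening, from 0 (shut) to 1 (fully open), set as the call begins (left out, the last holds). The fingers move at their own pace and stop on an object; the grip force is fixed at half the most. Time passes only in rows, so rows that do not move let the fingers close, or fill a call up. It gives the time, the measured TCP pose, the force and the opening at its end, in the units of the state.
- ctrl.read_state(): the state, without advancing time (a new reading comes with each control period).
- read_camera(name): name is "side" or "top"; returns a dict with "image" (384x512x3 uint8, blue, green, red), "range_z" (384x512 float32, mm along the optical axis (not along the pixel's ray), 0 where there is no reading), "fovy" (degrees; the focal length in pixels is half the picture's height over the tangent of half this angle, whatever the lens; pixels are square), "cx", "cy" (the principal point, pixels), "k1" (the pictures are not rectified: a ray, as slopes to the right and down, at radius r is drawn at 1 + k1 r^2 times it, then the intrinsics apply), "origin" and "orientation" of the camera in the world. Camera axes: x right, y up, looking along -z (the intrinsics and any distortion apply to the point x, -y, -z); pixel columns grow to the right and rows downward; lengths in mm; the calibration is good to about 2 mm. A picture is of the moment at which its call begins.
- ctrl.hand_in(): hands the job in, once; it reports no verdict.
The state is a dict: "t": time; "joint_positions": joint angles; "joint_velocities": joint speeds; "tau": joint torques, N m; "ee_pos": TCP position; "tool_rot": TCP orientation; "wrist_force": force on the tool from outside, world axes, zero at the start; "torque": the same for the moment, N m; "opening": finger opening in mm.
Only numpy, scipy, OpenCV 4.12 (cv2) and the standard library are available. Lean on these libraries where they do the work, as an engineer would, in place of code of your own. Each camera call takes 0.05 s, during which the arm holds its last target. There are 200 camera calls.

## Working session

There is one attempt and no reset: what is moved stays moved. The work goes in short steps, Python scripts to look and compute and a tool call to move; the robot and the scene stay as the last step left them, time stands still between calls to the robot, and variables do not carry over. Pictures are saved under pics/ and viewed, about 12 in all and at most 16, crops included, and the job is handed in when it is done.

Besides the shell and the picture viewer there is one more tool, called after "Emit:" in YAML: its name, and indented under it one key for each argument. servo_tool: Moves the arm, as the interface text tells. Its arguments: {"type":"object","properties":{"rows":{"type":"string"},"jaw":{"type":"number"}},"required":["rows"]}

```bash
mkdir -p pics; ls; cat > h.py <<'E'
import numpy as np, cv2
from bench import ctrl, read_camera
from scipy.spatial.transform import Rotation as R
def rot(o):
    o=np.array(o,float)
    return o if o.shape==(3,3) else (R.from_rotvec(o).as_matrix() if o.size==3 else R.from_quat(o).as_matrix())
def f(c): return 192/np.tan(np.radians(c["fovy"])/2)
def rays(c,px):
    px=np.atleast_2d(px).astype(float); K=np.array([[f(c),0,c["cx"]],[0,f(c),c["cy"]],[0,0,1]])
    d=(px-[c["cx"],c["cy"]])/f(c); u=d.copy()
    for _ in range(20): u=d/(1+c["k1"]*(u**2).sum(1,keepdims=True))
    return np.c_[u[:,0],-u[:,1],-np.ones(len(u))]@rot(c["orientation"]).T
def plane(c,px,z):
    r=rays(c,px); o=np.array(c["origin"]); return o+r*((z-o[2])/r[:,2])[:,None]
def cloud(c):
    v,u=np.mgrid[0:384,0:512]; r=rays(c,np.c_[u.ravel(),v.ravel()])
    return (np.array(c["origin"])+r*c["range_z"].reshape(-1,1)).reshape(384,512,3)
E
python3 - <<'E'
from h import *
s=ctrl.read_state(); print(s, ctrl.grip_point_offset)
for n in("top","side"):
    c=read_camera(n); print({k:v for k,v in c.items() if k not in("image","range_z")})
    cv2.imwrite(f"pics/{n}0.png",c["image"]); np.save(f"pics/{n}0.npy",c,allow_pickle=True)
E
```

```text
pics
{'t': 0.0, 'joint_positions': array([-1.20537812e+00,  1.31160233e-01,  1.48928676e+00,  1.08280173e-05,
        1.52298368e+00, -8.53934875e-02]), 'joint_velocities': array([ 1.22591843e-04,  1.41714085e-03,  9.13577090e-05,  1.71178583e-03,
       -1.39073870e-03, -2.23022275e-04]), 'tau': array([ 5.38928489e-04, -5.69399250e+01, -5.00548983e+01, -2.80614850e-04,
        1.45016730e-02, -9.26252415e-05]), 'ee_pos': array([ 261.22833779, -539.47593645,  198.24092298]), 'tool_rot': array([ 1.97171057,  0.45401729, -1.97220785]), 'wrist_force': array([ 0.02283977, -0.31918438,  0.98207179]), 'torque': array([-0.00438965, -0.02589265,  0.00781375]), 'opening': 85.49371308037989} 18.700000000000003
{'fovy': 51.65931058149022, 'cx': 251.01821123455736, 'cy': 188.068241020834, 'k1': -0.1344120663453906, 'origin': array([ 471.89780276,  -27.02487391, 1161.23432273]), 'orientation': array([ 0.08946785, -0.08588931, -1.5631888 ])}
{'fovy': 49.12366666639539, 'cx': 253.2281578090468, 'cy': 193.49706300803214, 'k1': 0.005871829797894596, 'origin': array([435.75407061, 571.24053946, 835.86311351]), 'orientation': array([ 0.13250768, -0.99763262, -2.76360393])}
```

View pics/top0.png

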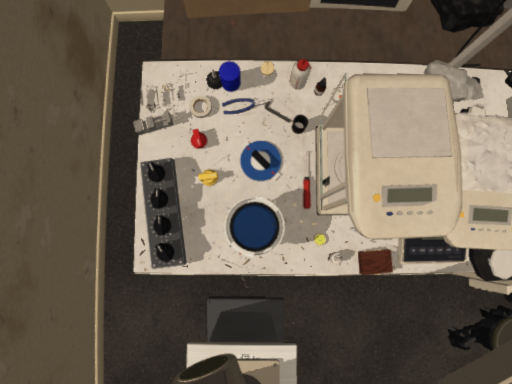

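View pics/side0.png

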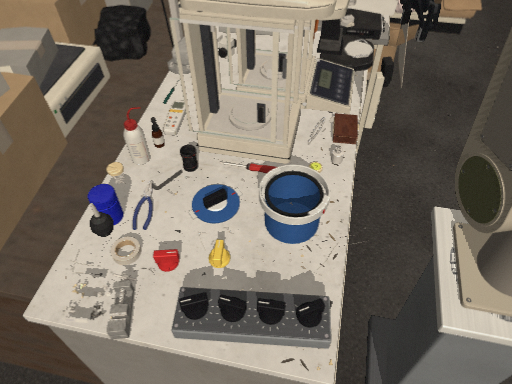

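```bash
cat > m.py <<'E'
from h import *
import sys
def blobs(c,zlo,zhi,box,n=15):
    P=cloud(c); m=(P[...,2]>zlo)&(P[...,2]<zhi)&(P[...,0]>box[0])&(P[...,0]<box[1])&(P[...,1]>box[2])&(P[...,1]<box[3])
    k,l,st,ce=cv2.connectedComponentsWithStats(m.astype(np.uint8),connectivity=4)
    for i in range(1,k):
        if st[i,4]<n: continue
        q=P[l==i]; r=cv2.minAreaRect(q[:,:2].astype(np.float32))
        print(st[i,4],"px",ce[i].round(0),"med",np.median(q,0).round(1),"rect",np.round(r[0],1),np.round(r[1],1),round(r[2],1))
E
python3 - <<'E'
from m import *
for n in("top","side"):
    c=np.load(f"pics/{n}0.npy",allow_pickle=True).item()
    P=cloud(c)
    m=(c["image"][...,0]>-1); u=(160,215) if n=="top" else (250,320)
    print(n,"table z", np.median(P[180:260,190:215,2] if n=="top" else P[270:285,200:240,2]))
    print("knobtops");blobs(c,80,100,(250,650,100,400))
    print("face");blobs(c,38,52,(250,650,100,400),60)
    print("rim");blobs(c,116,130,(250,600,-200,100),30)
    print("cap");blobs(c,5,14,(450,700,-150,100),30);blobs(c,30,45,(450,700,-150,100),8)
a=cv2.resize(cv2.imread("pics/top0.png")[130:280,130:330],(800,600),interpolation=2);cv2.imwrite("pics/t1.png",a)
a=cv2.resize(cv2.imread("pics/side0.png")[160:350,150:350],(800,600),interpolation=2);cv2.imwrite("pics/s1.png",cv2.resize(cv2.imread("pics/side0.png")[155:350,165:345],(554,600),interpolation=2))
E
```

```text
top table z -1.1993937541237756
knobtops
103 px [154. 174.] med [630.6 244.3  86.2] rect [633.1 245.5] [44.3 18.8] 27.8
130 px [156. 198.] med [563.7 236.3  86.3] rect [563.8 236.7] [18.6 51.2] 83.1
135 px [159. 225.] med [489.9 225.7  86.5] rect [491.2 225.9] [52.  17.2] 2.0
122 px [162. 252.] med [416.8 215.4  85.9] rect [416.1 216.1] [54. 17.] 34.7
face
2156 px [163. 219.] med [510.9 219.7  43.6] rect [513.9 228. ] [283.6  95.4] 7.8
rim
470 px [254. 227.] med [483.2 -30.5 121.4] rect [488.  -32.7] [154.1 152.2] 0.4
cap
589 px [260. 167.] med [663.7 -47.3   7.4] rect [661.2 -51.3] [115.6  76.9] 89.6
119 px [262. 160.] med [679.8 -55.2  36.1] rect [682.3 -52.9] [59.4 17.1] 45.0
62 px [212. 176.] med [632.3  87.5  38. ] rect [633.7  86.9] [17.7 27.9] 9.5
side table z 1.1080079516978003
knobtops
210 px [197. 299.] med [632.1 245.   88.3] rect [634.1 243.7] [42.8 18.4] 28.2
283 px [232. 302.] med [564.5 237.6  88.5] rect [564.8 235.4] [18.9 53.4] 86.2
286 px [271. 305.] med [490.8 226.8  88.4] rect [490.9 225.1] [53.6 18.8] 2.5
284 px [310. 307.] med [416.9 216.3  88.4] rect [416.6 214.5] [54.2 18.5] 33.4
face
84 px [217. 254.] med [632.3 113.9  40.8] rect [632.5 113.5] [17.9 26.6] 6.7
4288 px [261. 318.] med [511.9 245.   45.8] rect [514.6 229.4] [283.6  95.3] 7.9
rim
778 px [295. 193.] med [481.9 -26.6 122.9] rect [489.6 -34.1] [155.7 158. ] 3.1
cap
789 px [224. 206.] med [659.9 -39.2   9.2] rect [662.4 -51.7] [123.8  74.5] 89.7
275 px [293. 206.] med [493.8 -81.    7.1] rect [495.  -78.5] [89.8 36. ] 5.7
44 px [291. 242.] med [480.1  28.3  11.2] rect [483.2  27.3] [60.7  9.7] 6.2
144 px [216. 195.] med [682.4 -52.2  37.6] rect [684.6 -53.6] [56.8 20.6] 44.5
164 px [292. 196.] med [497.2 -90.3  37.5] rect [500.4 -83.1] [97.6 26.5] 12.0
152 px [284. 232.] med [497.6  26.   36.9] rect [504.   17.2] [ 26.7 103. ] 74.3
80 px [219. 244.] med [635.   87.2  40.9] rect [635.8  87.3] [17.6 25.6] 4.6
```

View pics/t1.png

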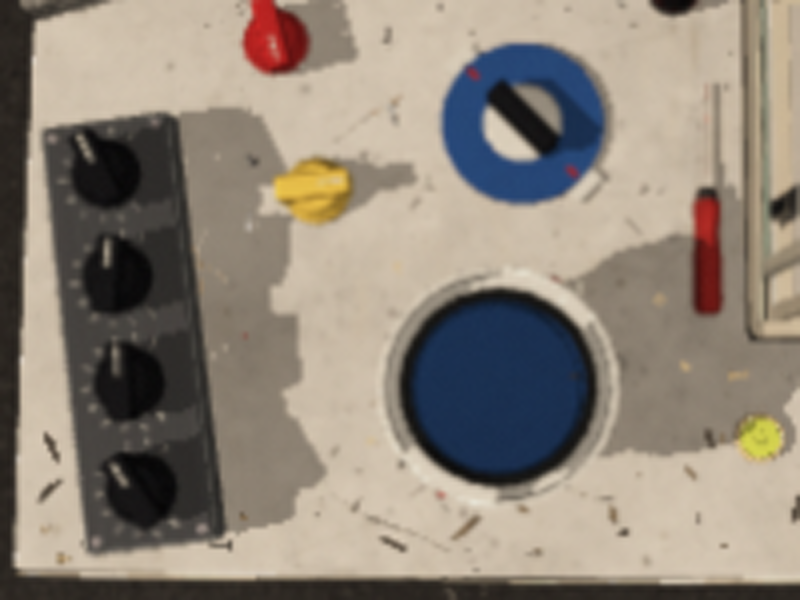

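View pics/s1.png

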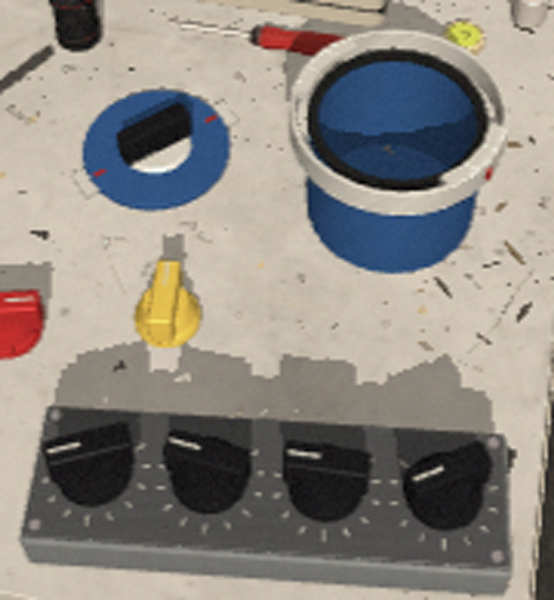

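```bash
cat > go.py <<'E'
from h import *
# go(x,y,z,yaw_deg): yaw = world angle of the tool z axis (along bar) mod 180
def tgt(x,y,z,yaw,s=None):
    s=s or ctrl.read_state(); M=R.from_rotvec(s["tool_rot"]).as_matrix()
    d=M.T@(np.array([x,y,z])-s["ee_pos"])/80
    cur=np.degrees(np.arctan2(M[1,2],M[0,2])); dl=(yaw-cur+90)%180-90
    print("t",round(s["t"],1),"pos",s["ee_pos"].round(1),"yaw",round(cur,1),"tilt",M[:,0].round(3),"open",round(s["opening"],1),"F",s["wrist_force"].round(1),"T",s["torque"].round(2),"q6",s["joint_positions"][5].round(2))
    print("shift units",d.round(3)," turn ax (tool x down: + = cw from above)",round(-dl/90,3), "alt",round(-(dl-np.sign(dl)*180)/90,3))
E
python3 - <<'E'
from m import *
from go import tgt
for n in("top","side"):
    c=np.load(f"pics/{n}0.npy",allow_pickle=True).item(); P=cloud(c)
    print(n)
    blobs(c,80,100,(250,720,100,400)); print("face");blobs(c,38,52,(250,720,150,400),60)
    im=c["image"].astype(int); hsv=cv2.cvtColor(c["image"],cv2.COLOR_BGR2HSV)
    red=((hsv[...,0]<8)|(hsv[...,0]>172))&(hsv[...,1]>90)&(hsv[...,2]>60)
    k,l,st,ce=cv2.connectedComponentsWithStats(red.astype(np.uint8),connectivity=8)
    for i in range(1,k):
        q=np.median(P[l==i],0); 
        if st[i,4]<80 and 380<q[0]<760 and -160<q[1]<80: print("red",st[i,4],ce[i].round(1),q.round(1), "z120",plane(c,ce[i],120).round(0)[0,:2],"z8",plane(c,ce[i],8).round(0)[0,:2])
    # cap bar PCA, knob pca
    for nm,b,z in (("cap",(640,720,-110,0),(30,45)),("k0",(380,450,180,260),(80,99)),("k1",(455,530,180,270),(80,99)),("k2",(530,600,180,280),(80,99)),("k3",(600,690,190,290),(80,99))):
        m=(P[...,2]>z[0])&(P[...,2]<z[1])&(P[...,0]>b[0])&(P[...,0]<b[1])&(P[...,1]>b[2])&(P[...,1]<b[3])
        q=P[m][:,:2]; w,v=np.linalg.eigh(np.cov(q.T)); r=cv2.minAreaRect(q.astype(np.float32))
        print(nm,"pca",round(np.degrees(np.arctan2(v[1,1],v[0,1]))%180,1),"rect",np.round(r[0],1),np.round(r[1],1),round(r[2],1))
    rim=P[(P[...,2]>117)&(P[...,2]<129)&(np.hypot(P[...,0]-489,P[...,1]+33)<90)]
    e=cv2.fitEllipse(cv2.convexHull(rim[:,:2].astype(np.float32)));print("rim ell",e,np.median(rim[:,2]))
    blue=(hsv[...,0]>95)&(hsv[...,0]<125)&(hsv[...,1]>120)&(P[...,2]<16)&(np.hypot(P[...,0]-662,P[...,1]+51)<75)
    print("cap circ",cv2.minEnclosingCircle(P[blue][:,:2].astype(np.float32)),np.median(P[blue][:,2]))
tgt(489,-33,300,0)
E
```

```text
top
129 px [153. 172.] med [635.5 246.8  86.1] rect [638. 248.] [55.4 18.8] 28.3
130 px [156. 198.] med [563.7 236.3  86.3] rect [563.8 236.7] [18.6 51.2] 83.1
135 px [159. 225.] med [489.9 225.7  86.5] rect [491.2 225.9] [52.  17.2] 2.0
122 px [162. 252.] med [416.8 215.4  85.9] rect [416.1 216.1] [54. 17.] 34.7
face
2377 px [163. 214.] med [524.4 221.8  43.6] rect [526.2 229.7] [308.5  95.4] 7.8
red 1 [248. 148.] [720.6 -14.4   8.5] z120 [697. -16.] z8 [721. -14.]
cap pca 44.4 rect [683.1 -52. ] [61.9 17.4] 44.2
k0 pca 33.8 rect [416.1 216.1] [54. 17.] 34.7
k1 pca 2.1 rect [491.2 225.9] [52.  17.2] 2.0
k2 pca 173.7 rect [563.8 236.7] [18.6 51.2] 83.1
k3 pca 25.8 rect [638. 248.] [55.4 18.8] 28.3
rim ell ((488.559814453125, -33.327030181884766), (153.45449829101562, 154.59579467773438), 81.92799377441406) 121.41404665453808
cap circ ((684.0054321289062, -51.38298416137695), 58.61453628540039) 6.470578718002912
side
284 px [193. 300.] med [638.1 248.   88.4] rect [639.  246.3] [53.8 18.4] 28.2
283 px [232. 302.] med [564.5 237.6  88.5] rect [564.8 235.4] [18.9 53.4] 86.2
286 px [271.
[... 433 characters left out ...]
8 [724. -17.]
cap pca 44.8 rect [686.3 -52. ] [61.4 20.6] 44.5
k0 pca 34.0 rect [416.6 214.5] [54.2 18.5] 33.4
k1 pca 3.8 rect [490.9 225.1] [53.6 18.8] 2.5
k2 pca 176.7 rect [564.8 235.4] [18.9 53.4] 86.2
k3 pca 27.3 rect [639.  246.3] [53.8 18.4] 28.2
rim ell ((489.4000549316406, -34.451263427734375), (156.73768615722656, 159.05410766601562), 10.684834480285645) 123.02804810880139
cap circ ((683.9741821289062, -50.967018127441406), 61.55701446533203) 8.990243950096044
t 0.1 pos [ 261.2 -539.5  198.3] yaw -154.2 tilt [-0.001  0.002 -1.   ] open 85.4 F [-0.1  0.   0. ] T [ 0.03  0.01 -0.06] q6 -0.09
shift units [-1.263 -4.461 -5.322]  turn ax (tool x down: + = cw from above) 0.287 alt -1.713
```

```bash
python3 - <<'E'
from h import *
for n in("top","side"):
    c=np.load(f"pics/{n}0.npy",allow_pickle=True).item(); P=cloud(c).reshape(-1,3); P=P[c["range_z"].ravel()>0]
    q=P[(P[:,2]>60)&(P[:,0]>150)]
    for lo in range(-650,-100,50):
        w=q[(q[:,1]>lo)&(q[:,1]<lo+50)]
        if len(w): print(n,lo,"minx",np.percentile(w[:,0],2).round(),"z",w[:,2].max().round())
E
```

```text
top -650 minx 471.0 z 406.0
top -600 minx 285.0 z 391.0
top -550 minx 242.0 z 479.0
top -500 minx 226.0 z 471.0
top -450 minx 276.0 z 626.0
top -400 minx 259.0 z 650.0
top -350 minx 249.0 z 625.0
top -300 minx 468.0 z 494.0
top -250 minx 478.0 z 493.0
top -200 minx 777.0 z 175.0
top -150 minx 459.0 z 125.0
side -650 minx 479.0 z 299.0
side -600 minx 275.0 z 321.0
side -550 minx 255.0 z 348.0
side -500 minx 226.0 z 350.0
side -450 minx 526.0 z 328.0
side -400 minx 533.0 z 324.0
side -350 minx 538.0 z 342.0
side -300 minx 537.0 z 447.0
side -250 minx 480.0 z 461.0
side -200 minx 772.0 z 447.0
side -150 minx 462.0 z 258.0
```

Emit:
servo_tool:
  rows: "0 -0.485 -0.204 0 0 0;0 -0.485 -0.204 0 0 0;0 -0.485 -0.204 0 0 0;0 -0.485 -0.204 0 0 0;0 -0.485 -0.204 0 0 0;0 -0.295 -0.49 0 0 0;0 -0.295 -0.49 0 0 0;0 -0.295 -0.49 0 0 0;0 -0.295 -0.49 0 0 0;0 -0.295 -0.49 0 0 0"
  jaw: 0.6

```text
t: 1.1
ee_pos: [375.8, -136.5, 199.2]
tool_rot: [1.972, 0.451, -1.971]
wrist_force: [0.4, -0.5, -1.0]
opening: 51.2
```

Emit:
servo_tool:
  rows: "0 -0.295 -0.49 0 0 0;0 -0.29 -0.507 0 0 0;0 -0.29 -0.507 0 0 0;0 -0.29 -0.507 0 0 0;0 -0.29 -0.507 0 0 0;0 -0.29 -0.507 0 0 0;0 -0.29 -0.507 0 0 0;0 -0.29 -0.507 0 0 0;0 -0.29 -0.507 0 0 0;0 -0.29 -0.507 0 0 0"

```text
t: 2.1
ee_pos: [638.5, 248.7, 198.4]
tool_rot: [1.97, 0.452, -1.972]
wrist_force: [0.5, 0.2, 0.2]
opening: 51.2
```

```bash
python3 -c "
from go import *
tgt(638.5,247,62,28)"
```

```text
t 2.1 pos [638.5 248.7 198.4] yaw -154.2 tilt [-0.001 -0.    -1.   ] open 51.2 F [0.5 0.2 0.2] T [ 0.02 -0.08 -0.07] q6 1.42
shift units [1.706 0.02  0.007]  turn ax (tool x down: + = cw from above) -0.024 alt 1.976
```

Emit:
servo_tool:
  rows: "0.5 0.01 0 -0.024 0 0;0.5 0.01 0 0 0 0;0.5 0 0 0 0 0;0.2 0 0 0 0 0;0 0 0 0 0 0;0 0 0 0 0 0;0 0 0 0 0 0;0 0 0 0 0 0;0 0 0 0 0 0;0 0 0 0 0 0"

```text
t: 3.1
ee_pos: [639.3, 245.7, 64.4]
tool_rot: [1.95, 0.486, -1.947]
wrist_force: [0.9, -0.6, -0.1]
opening: 51.3
```

Emit:
servo_tool:
  rows: "0 0 0 0 0 0;0 0 0 0 0 0;0 0 0 0 0 0;0 0 0 0 0 0;0 0 0 0 0 0;0 0 0 0 0 0;0 0 0 0 0 0;0 0 0 0 0 0;0 0 0 0 0 0;0 0 0 0 0 0"
  jaw: 0

```text
t: 4.1
ee_pos: [638.7, 245.6, 63.3]
tool_rot: [1.948, 0.486, -1.948]
wrist_force: [0.2, -0.0, -0.2]
opening: 0.2
```

```bash
python3 -c "
from go import *
tgt(638.5,247,62,28)"
```

```text
t 4.1 pos [638.7 245.6  63.3] yaw -152.0 tilt [-0.  0. -1.] open 0.2 F [ 0.2 -0.  -0.2] T [-0.05 -0.06  0.01] q6 1.37
shift units [ 0.016 -0.017 -0.006]  turn ax (tool x down: + = cw from above) -0.0 alt 2.0
```

```bash
python3 - <<'E'
from h import *
c=read_camera("side"); cv2.imwrite("pics/s2.png",cv2.resize(c["image"][150:340,150:350],(632,600),interpolation=2))
E
```

```text
(no output)
```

View pics/s2.png

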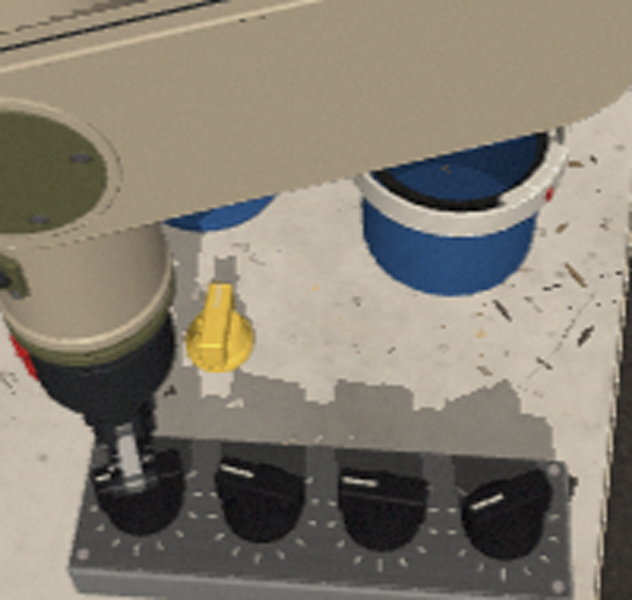

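```bash
python3 - <<'E'
from h import *
from m import blobs
c=read_camera("side"); a=cv2.resize(c["image"][265:330,165:265],(800,520),interpolation=2); cv2.imwrite("pics/s3.png",cv2.convertScaleAbs(a,alpha=1.8,beta=20))
P=cloud(c); print(np.round(P[290:312:3,180:215:4,2]))
E
```

```text
[[ 45. 205. 202. 201. 143.  47.  47.  47.  45.]
 [ 46.  46. 198. 196. 160.  88.  91.  48.  46.]
 [ 47.  46. 184. 195. 181.  89.  88.  46.  45.]
 [ 88.  87. 186. 192. 191. 186.  88.  46.  49.]
 [ 88.  88. 192. 190. 190. 178.  80.  73.  46.]
 [ 87.  85. 187. 187.  75.  74.  69.  62.  47.]
 [ 48.  76.  73.  75.  73.  72.  61.  48.  46.]
 [ 46.  63.  66.  73.  70.  67.  58.  46.  47.]]
```

View pics/s3.png

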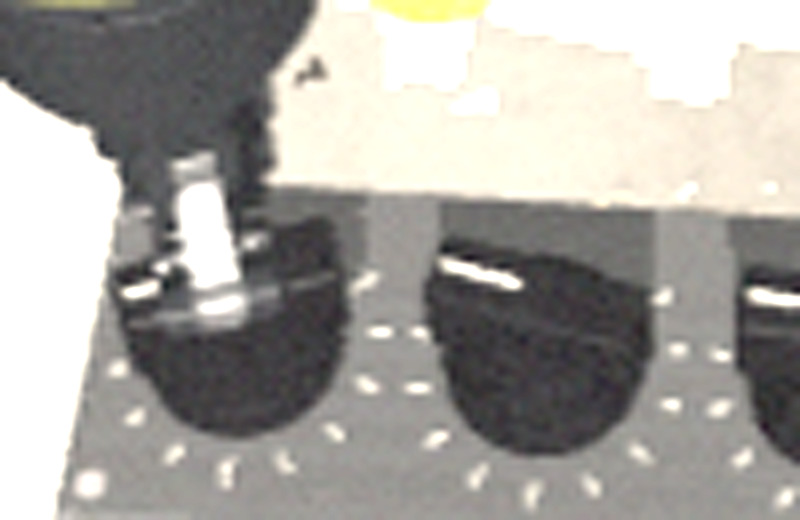

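```bash
python3 - <<'E'
from h import *
c=read_camera("side"); P=cloud(c)
for v in range(270,312,4): print(v,[P[v,u].round(0).astype(int).tolist() for u in range(182,206,4)])
s=ctrl.read_state(); print(s["ee_pos"],s["joint_positions"].round(3),s["opening"])
c=read_camera("top"); P=cloud(c);m=(P[...,0]>560)&(P[...,0]<700)&(P[...,1]>200)&(P[...,1]<300)&(P[...,2]>100)
print(P[m][:,2].min(),P[m][:,2].max(),P[m].mean(0))
E
```

```text
270 [[623, 280, 262], [618, 277, 259], [614, 272, 252], [609, 268, 247], [606, 262, 239], [603, 255, 227]]
274 [[625, 280, 249], [619, 278, 248], [615, 274, 243], [610, 270, 237], [606, 264, 228], [660, 150, 6]]
278 [[627, 280, 236], [621, 278, 235], [616, 275, 231], [611, 271, 225], [614, 253, 193], [658, 157, 1]]
282 [[629, 281, 223], [623, 279, 222], [617, 276, 220], [613, 271, 212], [616, 252, 176], [656, 166, 1]]
286 [[631, 281, 210], [625, 279, 207], [619, 277, 206], [612, 277, 208], [618, 252, 160], [653, 175, 0]]
290 [[644, 265, 159], [623, 285, 205], [618, 281, 200], [625, 257, 151], [647, 206, 43], [638, 206, 46]]
294 [[676, 222, 45], [645, 256, 125], [617, 286, 196], [614, 279, 183], [608, 277, 181], [625, 234, 89]]
298 [[660, 250, 90], [626, 288, 182], [616, 292, 194], [609, 290, 193], [604, 287, 189], [623, 241, 87]]
302 [[658, 257, 89], [621, 299, 191], [615, 297, 190], [608, 295, 189], [602, 293, 187], [621, 247, 84]]
306 [[656, 263, 85], [620, 304, 187], [614, 301, 183], [637, 254, 74], [630, 251, 70], [622, 250, 71]]
310 [[657, 266, 72], [651, 263, 68], [642, 262, 71], [635, 261, 72], [628, 257, 67], [621, 254, 64]]
[638.70712002 245.59893455  63.31107321] [ 0.292  0.446  1.364 -0.     1.332  1.375] 0.30237747139835697
101.44018615045047 526.1357160024849 [620.05094019 249.69073687 468.86785449]
```

```bash
python3 - <<'E'
from h import *
c=read_camera("side"); P=cloud(c)
m=(np.hypot(P[...,0]-638.7,P[...,1]-245.6)<80)&(P[...,2]>55)
for z in range(55,260,8):
    k=m&(P[...,2]>=z)&(P[...,2]<z+8)
    if k.any(): print(z,k.sum(),P[k].min(0).round(),P[k].max(0).round())
E
```

```text
55 141 [560. 241.  55.] [657. 270.  63.]
63 134 [559. 219.  63.] [660. 268.  71.]
71 154 [559. 219.  71.] [659. 265.  79.]
79 76 [561. 225.  79.] [666. 266.  87.]
87 220 [559. 226.  87.] [665. 264.  94.]
119 3 [627. 245. 122.] [645. 255. 124.]
135 7 [622. 248. 139.] [645. 262. 143.]
143 12 [615. 247. 143.] [641. 263. 150.]
151 25 [611. 252. 151.] [644. 275. 159.]
159 14 [613. 252. 159.] [646. 267. 167.]
167 13 [607. 246. 167.] [645. 278. 173.]
175 30 [601. 252. 175.] [645. 301. 183.]
183 131 [599. 253. 183.] [647. 305. 191.]
191 68 [603. 251. 191.] [646. 299. 199.]
199 56 [611. 253. 199.] [647. 288. 207.]
207 50 [611. 267. 207.] [630. 285. 215.]
215 31 [612. 270. 216.] [630. 282. 223.]
223 70 [601. 243. 223.] [654. 283. 231.]
231 117 [600. 230. 231.] [665. 283. 239.]
239 107 [600. 234. 239.] [664. 283. 247.]
247 122 [600. 230. 247.] [666. 283. 255.]
255 117 [601. 238. 255.] [662. 283. 263.]
```

Emit:
servo_tool:
  rows: "0 0 0 0 0 0;0 0 0 0 0 0;0 0 0 0 0 0;0 0 0 0 0 0;0 0 0 0 0 0;0 0 0 0 0 0;0 0 0 0 0 0;0 0 0 0 0 0;0 0 0 0 0 0;-0.02 0 0 0 0 0"
  jaw: 0.6

```text
t: 5.35
ee_pos: [638.5, 245.5, 64.7]
tool_rot: [1.948, 0.486, -1.949]
wrist_force: [0.8, -0.3, -0.5]
opening: 51.3
```

```bash
python3 - <<'E'
from h import *
c=read_camera("side"); P=cloud(c); a=cv2.resize(c["image"][245:330,150:265],(800,591),interpolation=2); cv2.imwrite("pics/s4.png",cv2.convertScaleAbs(a,alpha=2.2,beta=20))
m=(np.hypot(P[...,0]-638.7,P[...,1]-245.6)<80)&(P[...,2]>55)
for z in range(55,260,8):
    k=m&(P[...,2]>=z)&(P[...,2]<z+8)
    if k.any(): print(z,k.sum(),P[k].min(0).round(),P[k].max(0).round())
E
```

```text
55 150 [560. 241.  55.] [660. 270.  63.]
63 97 [559. 218.  63.] [660. 267.  71.]
71 85 [559. 219.  71.] [659. 265.  79.]
79 84 [559. 226.  79.] [666. 265.  87.]
87 215 [559. 226.  87.] [664. 265.  92.]
103 4 [617. 218. 108.] [641. 281. 110.]
111 2 [618. 217. 112.] [641. 278. 112.]
143 3 [602. 268. 147.] [612. 291. 151.]
151 30 [601. 270. 151.] [625. 301. 159.]
159 28 [600. 267. 159.] [637. 303. 167.]
167 83 [599. 257. 167.] [639. 305. 175.]
175 45 [599. 261. 175.] [640. 307. 183.]
183 45 [597. 256. 183.] [642. 308. 191.]
191 61 [596. 254. 191.] [646. 310. 199.]
199 178 [596. 252. 199.] [647. 310. 207.]
207 66 [611. 271. 207.] [631. 290. 215.]
215 37 [613. 268. 215.] [633. 282. 223.]
223 61 [601. 249. 223.] [661. 283. 231.]
231 111 [600. 236. 231.] [664. 283. 239.]
239 112 [600. 232. 239.] [666. 283. 247.]
247 118 [601. 235. 247.] [665. 283. 255.]
255 116 [600. 232. 255.] [664. 283. 263.]
```

View pics/s4.png

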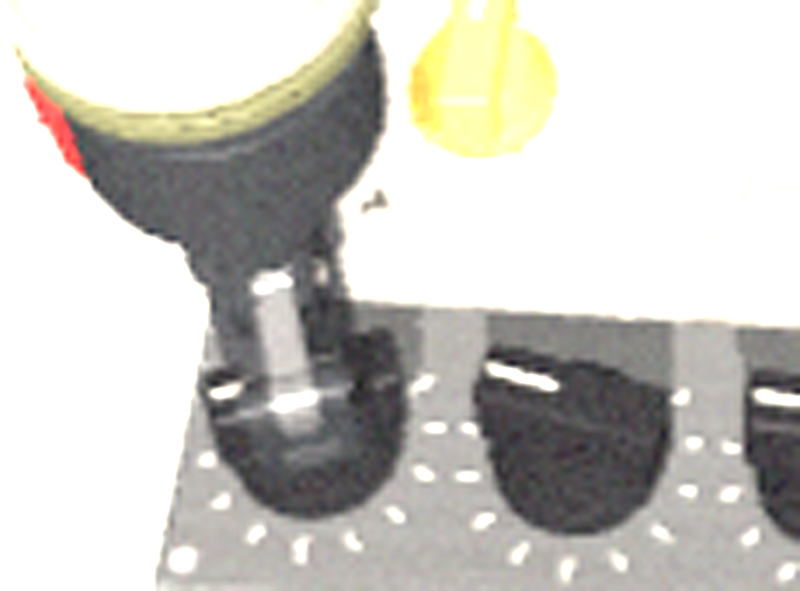

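Emit:
servo_tool:
  rows: "-0.53 0 0 0 0 0;-0.53 0 0 0 0 0;-0.53 0 0 0 0 0;0 0.364 0.3 0 0 0;0 0.364 0.3 0 0 0;0 0.364 0.3 0 0 0;0 0.364 0.3 0 0 0;0 0.364 0.3 0 0 0;0 0 0 0 0 0;0 0 0 0 0 0"

```text
t: 6.4
ee_pos: [601.2, 60.0, 192.5]
tool_rot: [1.95, 0.484, -1.949]
wrist_force: [-0.1, 0.8, 0.2]
opening: 51.1
```

```bash
python3 - <<'E'
from h import *
s=ctrl.read_state(); e=s["ee_pos"]; print(e)
c=read_camera("side"); P=cloud(c); 
m=(np.hypot(P[...,0]-e[0],P[...,1]-e[1])<80)&(P[...,2]>125)
v,u=np.where(m);print(u.min(),u.max(),v.min(),v.max()); 
for z in range(100,400,10):
    k=m&(P[...,2]>=z)&(P[...,2]<z+10)
    if k.any(): print(z,k.sum(),P[k].min(0).round(),P[k].max(0).round())
a=c["image"][max(0,v.max()-130):v.max()+30,u.min()-20:u.min()+150];cv2.imwrite("pics/s5.png",cv2.convertScaleAbs(cv2.resize(a,(600,int(600*a.shape[0]/a.shape[1])),interpolation=2),alpha=1.6,beta=20))
# project TCP: 
def proj(c,p):
    q=rot(c["orientation"]).T@(np.array(p)-c["origin"]);x,y=q[0]/-q[2],-q[1]/-q[2];g=1+c["k1"]*(x*x+y*y);return c["cx"]+f(c)*x*g,c["cy"]+f(c)*y*g
print("tcp px",proj(c,e),"crop org",u.min()-20,max(0,v.max()-130))
E
```

```text
[601.17619216  60.02720772 192.50438288]
163 272 0 210
120 3 [527.  26. 125.] [539.  32. 125.]
220 2 [585.  39. 228.] [619.  88. 229.]
230 29 [576.  36. 231.] [625.  95. 240.]
240 45 [577.  34. 240.] [624.  97. 250.]
250 30 [577.  33. 250.] [623.  97. 259.]
260 1 [626.  35. 262.] [626.  35. 262.]
270 23 [564.  34. 271.] [629. 116. 280.]
280 72 [563.  88. 280.] [599. 118. 290.]
290 77 [562.  44. 290.] [628. 120. 300.]
300 94 [561.  53. 300.] [623. 121. 310.]
310 89 [561.  55. 310.] [622. 123. 320.]
320 140 [559.  66. 320.] [614. 125. 330.]
330 211 [560.  63. 330.] [612. 123. 340.]
340 59 [575.  86. 340.] [599.  97. 350.]
350 115 [563.  59. 350.] [632.  98. 360.]
360 194 [563.  57. 360.] [634.  98. 370.]
370 200 [563.  57. 370.] [634.  98. 380.]
380 215 [563.  54. 380.] [635.  99. 390.]
390 350 [563.  53. 390.] [634.  98. 400.]
tcp px (np.float64(233.22832931860694), np.float64(194.1541423951633)) crop org 143 80
```

View pics/s5.png

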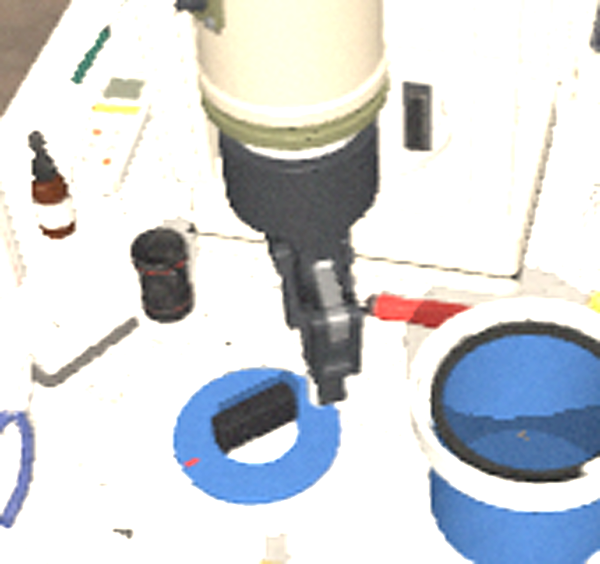

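Emit:
servo_tool:
  rows: "0 0 0 0 0 0;0 0 0 0 0 0;0 0 0 0 0 0;0 0 0 0 0 0;0 0 0 0 0 0;0 0 0 0 0 0;0 0 0 0 0 0;0 0 0 0 0 0;0 0 0 0 0 0;0 0 0 0 0 0"
  jaw: 0.2

```text
t: 7.45
ee_pos: [601.1, 60.7, 192.1]
tool_rot: [1.948, 0.486, -1.948]
wrist_force: [-0.0, -0.2, 0.2]
opening: 17.1
```

```bash
cat >> h.py <<'E'
def proj(c,p):
    q=rot(c["orientation"]).T@(np.array(p)-c["origin"]);x,y=q[0]/-q[2],-q[1]/-q[2];g=1+c["k1"]*(x*x+y*y);return np.round([c["cx"]+f(c)*x*g,c["cy"]+f(c)*y*g],1)
E
python3 - <<'E'
from h import *
s=ctrl.read_state(); e=s["ee_pos"]; print(e,s["opening"])
c=read_camera("side"); P=cloud(c)
m=(np.hypot(P[...,0]-e[0],P[...,1]-e[1])<80)&(P[...,2]>150)
for z in range(190,275,6):
    k=m&(P[...,2]>=z)&(P[...,2]<z+6)
    if k.any(): v,u=np.where(k); print(z,k.sum(),P[k].min(0).round(),P[k].max(0).round(),u.min(),u.max(),v.min(),v.max())
v,u=np.where(m&(P[...,2]<270));print("lowest rows",np.sort(v)[-8:])
for dz in(0,10,20,30,40): print(dz,proj(c,e+[0,0,dz]),"near finger",proj(c,e+[-10,19,dz]))
c=read_camera("top");P=cloud(c)
m=(np.hypot(P[...,0]-e[0],P[...,1]-e[1])<80)&(P[...,2]>150)&(P[...,2]<340)
print("top",m.sum(),P[m].min(0) if m.any() else 0)
E
```

```text
[601.07411988  60.6699055  192.09979132] 17.115477499403845
220 1 [593.  71. 223.] [593.  71. 223.] 235 235 189 189
226 8 [585.  56. 227.] [615.  79. 231.] 226 239 179 189
232 33 [585.  53. 232.] [617.  81. 238.] 225 239 176 189
238 20 [585.  55. 239.] [616.  83. 244.] 225 239 174 187
244 24 [585.  55. 244.] [616.  83. 250.] 225 238 172 186
250 13 [585.  57. 250.] [615.  83. 255.] 225 238 171 184
268 12 [571.  49. 269.] [622. 100. 274.] 222 243 162 183
274 28 [572.  82. 274.] [603. 103. 280.] 227 242 173 182
lowest rows [188 189 189 189 189 189 189 189]
0 [233.2 194.5] near finger [235.8 202.6]
10 [232.9 191.3] near finger [235.5 199.4]
20 [232.7 188. ] near finger [235.3 196.2]
30 [232.4 184.7] near finger [235.  192.8]
40 [232.1 181.2] near finger [234.7 189.4]
top 127 [559.2774782   -0.75022077 271.18979223]
```

Emit:
servo_tool:
  rows: "0 -0.368 -0.301 0 0 0;0 -0.368 -0.301 0 0 0;0 -0.368 -0.301 0 0 0;0 -0.368 -0.301 0 0 0;0 -0.368 -0.301 0 0 0;0.5 0 0 0 0 0;0.5 0 0 0 0 0;0.5 0 0 0 0 0;0.2 0 0 0 0 0;0.1 0 0 0 0 0"
  jaw: 0.6

```text
t: 8.55
ee_pos: [636.8, 246.7, 45.7]
tool_rot: [1.944, 0.485, -1.952]
wrist_force: [-0.4, 0.1, -0.1]
opening: 51.4
```

Emit:
servo_tool:
  rows: "0.05 0 0 0 0 0;0.05 0 0 0 0 0;0.025 0 0 0 0 0;0.025 0 0 0 0 0;0 0 0 0 0 0;0 0 0 0 0 0;0 0 0 0 0 0;0 0 0 0 0 0;0 0 0 0 0 0;0 0 0 0 0 0"

```text
t: 9.55
ee_pos: [638.3, 247.2, 36.1]
tool_rot: [1.948, 0.486, -1.948]
wrist_force: [-0.6, 1.1, 0.1]
opening: 51.0
```

```bash
python3 -c "
from go import *
tgt(638.7,246.5,32,28)"
```

```text
t 9.6 pos [638.3 247.2  36.1] yaw -152.0 tilt [ 0.  0. -1.] open 51.0 F [-0.6  1.1  0.1] T [-0.03 -0.    0.04] q6 1.38
shift units [ 0.051  0.01  -0.   ]  turn ax (tool x down: + = cw from above) -0.0 alt 2.0
```

Emit:
servo_tool:
  rows: "0.03 0.005 0 0 0 0;0.02 0 0 0 0 0;0 0 0 0 0 0;0 0 0 0 0 0;0 0 0 0 0 0;0 0 0 0 0 0;0 0 0 0 0 0;0 0 0 0 0 0;0 0 0 0 0 0;0 0 0 0 0 0"

```text
t: 10.55
ee_pos: [638.5, 246.9, 32.1]
tool_rot: [1.948, 0.486, -1.948]
wrist_force: [0.4, -0.1, -0.3]
opening: 51.4
```

Emit:
servo_tool:
  rows: "0 0 0 0 0 0;0 0 0 0 0 0;0 0 0 0 0 0;0 0 0 0 0 0;0 0 0 0 0 0;0 0 0 0 0 0;0 0 0 0 0 0;0 0 0 0 0 0;0 0 0 0 0 0;0 0 0 0 0 0"
  jaw: 0

```text
t: 11.55
ee_pos: [638.7, 246.4, 32.2]
tool_rot: [1.948, 0.485, -1.948]
wrist_force: [2.1, -5.1, 1.9]
opening: 17.1
```

```bash
python3 -c "
from go import *
tgt(638.7,246.5,32,28)"
```

```text
t 11.6 pos [638.7 246.4  32.2] yaw -152.0 tilt [ 0. -0. -1.] open 17.1 F [ 2.1 -5.1  1.9] T [-1.   -0.25  0.05] q6 1.38
shift units [ 0.002 -0.001 -0.   ]  turn ax (tool x down: + = cw from above) -0.0 alt 2.0
```

Emit:
servo_tool:
  rows: "-0.012 0 0 0 0 0;-0.012 0 0 0 0 0;-0.012 0 0 0.08 0 0;-0.003 0 0 0.09 0 0;-0.003 0 0 0.09 0 0;-0.003 0 0 0.09 0 0;-0.003 0 0 -0.09 0 0;-0.003 0 0 -0.09 0 0;-0.003 0 0 -0.09 0 0;-0.003 0 0 -0.09 0 0"

```text
t: 12.55
ee_pos: [638.6, 246.3, 35.7]
tool_rot: [1.935, 0.503, -1.936]
wrist_force: [4.7, -4.4, -4.6]
opening: 16.9
```

```bash
python3 -c "
from go import *
tgt(638.7,246.5,32,28)"
```

```text
t 12.6 pos [638.6 246.3  35.7] yaw -150.8 tilt [ 0.    -0.001 -1.   ] open 16.9 F [ 4.7 -4.4 -4.6] T [-0.78 -0.86 -0.18] q6 1.36
shift units [ 0.047 -0.001 -0.002]  turn ax (tool x down: + = cw from above) 0.013 alt -1.987
```

Emit:
servo_tool:
  rows: "-0.012 0 0 -0.09 0 0;-0.006 0 0 -0.09 0 0;-0.006 0 0 -0.09 0 0;-0.006 0 0 0.09 0 0;-0.006 0 0 0.09 0 0;-0.006 0 0 0.09 0 0;-0.006 0 0 0.09 0 0;-0.006 0 0 0.09 0 0;-0.006 0 0 0.09 0 0;-0.006 0 0 -0.09 0 0"

```text
t: 13.55
ee_pos: [638.6, 246.6, 40.6]
tool_rot: [2.112, 0.22, -2.112]
wrist_force: [5.9, -2.9, -7.1]
opening: 16.9
```

```bash
python3 -c "
from go import *
tgt(638.7,246.5,32,28)"
```

```text
t 13.6 pos [638.6 246.6  40.6] yaw -168.1 tilt [-0. -0. -1.] open 16.9 F [ 5.9 -2.9 -7.1] T [-0.51 -1.1  -0.09] q6 1.66
shift units [ 0.107  0.001 -0.002]  turn ax (tool x down: + = cw from above) -0.179 alt 1.821
```

Emit:
servo_tool:
  rows: "-0.006 0 0 -0.09 0 0;-0.006 0 0 -0.09 0 0;-0.006 0 0 -0.09 0 0;-0.006 0 0 -0.09 0 0;-0.006 0 0 -0.09 0 0;-0.006 0 0 0.09 0 0;-0.006 0 0 0.09 0 0;-0.006 0 0 0.09 0 0;-0.006 0 0 0.09 0 0;-0.006 0 0 0.09 0 0"

```text
t: 14.55
ee_pos: [638.8, 246.7, 45.5]
tool_rot: [2.108, 0.228, -2.107]
wrist_force: [6.8, -1.8, -7.6]
opening: 17.1
```

```bash
python3 -c "
from go import *
tgt(638.7,246.5,32,28)"
```

```text
t 14.6 pos [638.8 246.7  45.5] yaw -167.7 tilt [ 0. -0. -1.] open 17.1 F [ 6.8 -1.8 -7.6] T [-0.35 -1.26  0.06] q6 1.65
shift units [0.168 0.002 0.001]  turn ax (tool x down: + = cw from above) -0.174 alt 1.826
```

Steady at ~9 N; repeat, twice.

Emit:
servo_tool:
  rows: "-0.006 0 0 -0.09 0 0;-0.006 0 0 -0.09 0 0;-0.006 0 0 -0.09 0 0;-0.006 0 0 -0.09 0 0;-0.006 0 0 -0.09 0 0;-0.006 0 0 0.09 0 0;-0.006 0 0 0.09 0 0;-0.006 0 0 0.09 0 0;-0.006 0 0 0.09 0 0;-0.006 0 0 0.09 0 0"

```text
t: 15.55
ee_pos: [637.8, 247.7, 51.0]
tool_rot: [2.107, 0.23, -2.109]
wrist_force: [-0.1, 0.6, -0.6]
opening: 16.9
```

Emit:
servo_tool:
  rows: "-0.006 0 0 -0.09 0 0;-0.006 0 0 -0.09 0 0;-0.006 0 0 -0.09 0 0;-0.006 0 0 -0.09 0 0;-0.006 0 0 -0.09 0 0;-0.006 0 0 0.09 0 0;-0.006 0 0 0.09 0 0;-0.006 0 0 0.09 0 0;-0.006 0 0 0.09 0 0;-0.006 0 0 0.09 0 0"

```text
t: 16.55
ee_pos: [637.8, 247.8, 55.8]
tool_rot: [2.107, 0.23, -2.109]
wrist_force: [-0.6, 0.6, -1.7]
opening: 16.9
```

```bash
python3 -c "
from go import *
tgt(638.7,246.5,32,28)"
```

```text
t 16.6 pos [637.8 247.8  55.8] yaw -167.6 tilt [-0.001  0.001 -1.   ] open 16.9 F [-0.6  0.6 -1.7] T [ 0.05 -0.04 -0.01] q6 1.65
shift units [ 0.298  0.018 -0.009]  turn ax (tool x down: + = cw from above) -0.174 alt 1.826
```

Emit:
servo_tool:
  rows: "-0.5 0 0 0 0 0;-0.5 0 0 0 0 0;0 0.386 0.369 0 0 0;0 0.386 0.369 0 0 0;0 0.386 0.369 0 0 0;0 0.386 0.369 0 0 0;0 0.386 0.369 0 0 0;0 0.386 0.369 0 0 0;0 0.386 0.369 0 0 0;0 0 0 0 0 0"

```text
t: 17.55
ee_pos: [482.0, -12.1, 135.8]
tool_rot: [2.105, 0.231, -2.108]
wrist_force: [0.7, 0.7, -1.7]
opening: 16.7
```

```bash
python3 - <<'E'
from go import *
tgt(483,-7,45,-168)
c=read_camera("side"); a=c["image"][120:340,150:350]; cv2.imwrite("pics/s6.png",cv2.resize(a,(545,600),interpolation=2))
E
```

```text
t 17.6 pos [482.  -12.1 135.8] yaw -167.5 tilt [-0.001 -0.    -1.   ] open 16.7 F [ 0.7  0.7 -1.7] T [ 0.02 -0.02 -0.03] q6 1.22
shift units [ 1.135 -0.059 -0.027]  turn ax (tool x down: + = cw from above) 0.006 alt -1.994
```

View pics/s6.png

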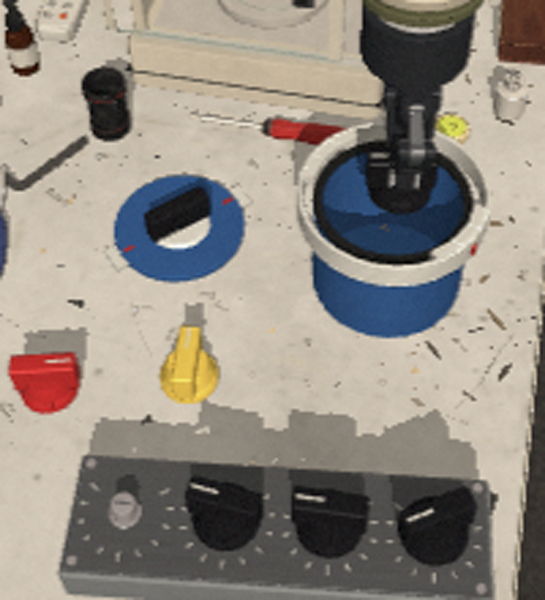

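Emit:
servo_tool:
  rows: "0.2 -0.05 -0.02 0 0 0;0.3 0 0 0 0 0;0.3 0 0 0 0 0;0.2 0 0 0 0 0;0.13 0 0 0 0 0;0 0 0 0 0 0;0 0 0 0 0 0;0 0 0 0 0 0;0 0 0 0 0 0;0 0 0 0 0 0"

```text
t: 18.6
ee_pos: [485.7, -5.2, 46.7]
tool_rot: [2.106, 0.234, -2.103]
wrist_force: [0.2, 0.6, -1.0]
opening: 16.6
```

Emit:
servo_tool:
  rows: "0 0 0 0 0 0;0 0 0 0 0 0;0 0 0 0 0 0;0 0 0 0 0 0;0 0 0 0 0 0;-0.4 0 0 0 0 0;-0.4 0 0 0 0 0;-0.4 0 0 0 0 0;0 0 0 0 0 0;0 0 0 0 0 0"
  jaw: 0.33

```text
t: 19.6
ee_pos: [485.8, -5.3, 142.8]
tool_rot: [2.106, 0.233, -2.102]
wrist_force: [-0.6, 0.6, 0.1]
opening: 28.2
```

```bash
python3 - <<'E'
from go import *
tgt(564.3,235.5,115,-4)
c=read_camera("top"); np.save("pics/t2.npy",c,allow_pickle=True);P=cloud(c)
m=(np.hypot(P[...,0]-489,P[...,1]+34)<55)&(P[...,2]<110)&(P[...,2]>12)
print(m.sum(), P[m].min(0).round() , P[m].max(0).round()) if m.any() else print("none")
E
```

```text
t 19.6 pos [485.8  -5.3 142.8] yaw -167.3 tilt [ 0.002 -0.    -1.   ] open 28.2 F [-0.6  0.6  0.1] T [0.02 0.02 0.02] q6 1.23
shift units [ 0.349 -2.721 -1.617]  turn ax (tool x down: + = cw from above) 0.185 alt -1.815
none
```

Emit:
servo_tool:
  rows: "0 -0.453 -0.27 0 0 0;0 -0.453 -0.27 0 0 0;0 -0.453 -0.27 0 0 0;0 -0.453 -0.27 0 0 0;0 -0.453 -0.27 0 0 0;0 -0.453 -0.27 0 0 0;0 0 0 0.0925 0 0;0 0 0 0.0925 0 0;0.4 0 0 0 0 0;0.4 0 0 0 0 0"
  jaw: 0.6

```text
t: 20.65
ee_pos: [563.5, 235.6, 76.2]
tool_rot: [-2.186, 0.076, 2.186]
wrist_force: [-0.4, 0.3, -0.2]
opening: 51.1
```

```bash
python3 - <<'E'
from go import *
tgt(564.3,236,32,-4)
E
```

```text
t 20.6 pos [563.5 235.6  76.2] yaw 176.0 tilt [-0. -0. -1.] open 51.1 F [-0.4  0.3 -0.2] T [-0.03  0.04 -0.01] q6 1.95
shift units [ 0.553 -0.006 -0.01 ]  turn ax (tool x down: + = cw from above) 0.0 alt -2.0
```

Emit:
servo_tool:
  rows: "0.2 -0.006 -0.01 0 0 0;0.2 0 0 0 0 0;0.1 0 0 0 0 0;0.05 0 0 0 0 0;0 0 0 0 0 0;0 0 0 0 0 0;0 0 0 0 0 0;0 0 0 0 0 0;0 0 0 0 0 0;0 0 0 0 0 0"

```text
t: 21.65
ee_pos: [564.7, 235.9, 34.2]
tool_rot: [-2.187, 0.075, 2.186]
wrist_force: [0.4, 0.1, 0.2]
opening: 50.9
```

Emit:
servo_tool:
  rows: "0 0 0 0 0 0;0 0 0 0 0 0;0 0 0 0 0 0;0 0 0 0 0 0;0 0 0 0 0 0;0 0 0 0 0 0;0 0 0 0 0 0;0 0 0 0 0 0;0 0 0 0 0 0;0 0 0 0 0 0"
  jaw: 0

```text
t: 22.65
ee_pos: [564.6, 235.8, 34.1]
tool_rot: [-2.186, 0.076, 2.186]
wrist_force: [-2.7, -1.3, 4.6]
opening: 16.9
```

```bash
python3 - <<'E'
from go import *
tgt(564.3,236,32,-4)
E
```

```text
t 22.6 pos [564.6 235.8  34.1] yaw 176.0 tilt [ 0. -0. -1.] open 16.9 F [-2.7 -1.3  4.6] T [-0.13  0.41  0.03] q6 1.95
shift units [ 0.026 -0.002  0.004]  turn ax (tool x down: + = cw from above) 0.0 alt -2.0
```

Emit:
servo_tool:
  rows: "-0.015 0 0 0 0 0;-0.015 0 0 -0.09 0 0;-0.015 0 0 -0.09 0 0;-0.006 0 0 -0.09 0 0;-0.006 0 0 -0.09 0 0;-0.006 0 0 -0.09 0 0;-0.005 0 0 0.09 0 0;-0.005 0 0 0.09 0 0;-0.005 0 0 0.09 0 0;-0.005 0 0 0.09 0 0"

```text
t: 23.65
ee_pos: [564.4, 235.7, 39.3]
tool_rot: [2.187, 0.073, -2.188]
wrist_force: [3.1, 1.1, -6.9]
opening: 16.6
```

```bash
python3 - <<'E'
from go import *
tgt(564.3,236,32,-4)
E
```

```text
t 23.6 pos [564.4 235.7  39.3] yaw -176.2 tilt [-0. -0. -1.] open 16.6 F [ 3.1  1.1 -6.9] T [ 0.18 -0.6   0.14] q6 1.82
shift units [ 0.091 -0.003  0.001]  turn ax (tool x down: + = cw from above) 0.087 alt -1.913
```

Emit:
servo_tool:
  rows: "-0.006 0 0 -0.09 0 0;-0.006 0 0 -0.09 0 0;-0.006 0 0 -0.09 0 0;-0.006 0 0 -0.09 0 0;-0.006 0 0 -0.09 0 0;-0.006 0 0 0.09 0 0;-0.006 0 0 0.09 0 0;-0.006 0 0 0.09 0 0;-0.006 0 0 0.09 0 0;-0.006 0 0 0.09 0 0"

```text
t: 24.65
ee_pos: [564.4, 235.7, 43.9]
tool_rot: [2.187, 0.072, -2.188]
wrist_force: [4.4, 1.1, -7.9]
opening: 17.0
```

Emit:
servo_tool:
  rows: "-0.006 0 0 -0.09 0 0;-0.006 0 0 -0.09 0 0;-0.006 0 0 -0.09 0 0;-0.006 0 0 -0.09 0 0;-0.006 0 0 -0.09 0 0;-0.006 0 0 0.09 0 0;-0.006 0 0 0.09 0 0;-0.006 0 0 0.09 0 0;-0.006 0 0 0.09 0 0;-0.006 0 0 0.09 0 0"

```text
t: 25.65
ee_pos: [564.7, 235.7, 49.0]
tool_rot: [2.188, 0.072, -2.187]
wrist_force: [3.8, 0.4, -6.1]
opening: 16.8
```

```bash
python3 - <<'E'
from go import *
tgt(564.3,236,32,-4)
E
```

```text
t 25.6 pos [564.7 235.7  49. ] yaw -176.2 tilt [ 0. -0. -1.] open 16.8 F [ 3.8  0.4 -6.1] T [ 0.19 -0.91  0.07] q6 1.82
shift units [ 0.212 -0.004  0.005]  turn ax (tool x down: + = cw from above) 0.087 alt -1.913
```

Emit:
servo_tool:
  rows: "-0.006 0 0 -0.09 0 0;-0.006 0 0 -0.09 0 0;-0.006 0 0 -0.09 0 0;-0.006 0 0 -0.09 0 0;-0.006 0 0 -0.09 0 0;-0.006 0 0 0.09 0 0;-0.006 0 0 0.09 0 0;-0.006 0 0 0.09 0 0;-0.006 0 0 0.09 0 0;-0.006 0 0 0.09 0 0"

```text
t: 26.65
ee_pos: [564.4, 235.9, 54.5]
tool_rot: [2.187, 0.073, -2.188]
wrist_force: [0.4, -0.3, -0.9]
opening: 16.9
```

```bash
python3 - <<'E'
from go import *
tgt(487,-60,136,4)
E
```

```text
t 26.6 pos [564.4 235.9  54.5] yaw -176.2 tilt [-0. -0. -1.] open 16.9 F [ 0.4 -0.3 -0.9] T [ 0.   -0.02 -0.01] q6 1.82
shift units [-1.019  3.626  1.211]  turn ax (tool x down: + = cw from above) -0.002 alt 1.998
```

Emit:
servo_tool:
  rows: "-0.51 0 0 0 0 0;-0.51 0 0 0 0 0;0 0.518 0.173 0 0 0;0 0.518 0.173 0 0 0;0 0.518 0.173 0 0 0;0 0.518 0.173 0 0 0;0 0.518 0.173 0 0 0;0 0.518 0.173 0 0 0;0 0.518 0.173 0 0 0;0 0 0 0 0 0"

```text
t: 27.65
ee_pos: [487.7, -64.9, 136.3]
tool_rot: [2.186, 0.072, -2.187]
wrist_force: [-0.0, -0.3, -0.6]
opening: 16.7
```

Emit:
servo_tool:
  rows: "0 0 0 0 0 0;0.3 0 0 0 0 0;0.3 0 0 0 0 0;0.3 0 0 0 0 0;0.2 0 0 0 0 0;0 0 0 0 0 0;0 0 0 0 0 0;0 0 0 0 0 0;0 0 0 0 0 0;0 0 0 0 0 0"

```text
t: 28.65
ee_pos: [489.6, -60.6, 49.6]
tool_rot: [2.186, 0.079, -2.183]
wrist_force: [0.0, 1.1, -0.6]
opening: 16.8
```

```bash
python3 - <<'E'
from go import *
tgt(487,-60,45,4)
E
```

```text
t 28.6 pos [489.6 -60.6  49.6] yaw -175.9 tilt [ 0.002 -0.    -1.   ] open 16.8 F [ 0.   1.1 -0.6] T [ 0.04 -0.02  0.01] q6 1.27
shift units [ 0.057 -0.009  0.033]  turn ax (tool x down: + = cw from above) 0.002 alt -1.998
```

Emit:
servo_tool:
  rows: "0 0 0 0 0 0;0 0 0 0 0 0;0 0 0 0 0 0;0 0 0 0 0 0;0 0 0 0 0 0;-0.4 0 0 0 0 0;-0.4 0 0 0 0 0;-0.4 0 0 0 0 0;0 0 0 0 0 0;0 0 0 0 0 0"
  jaw: 0.33

```text
t: 29.65
ee_pos: [489.6, -60.6, 145.4]
tool_rot: [2.187, 0.078, -2.182]
wrist_force: [-0.8, 1.1, -0.9]
opening: 28.0
```

Emit:
servo_tool:
  rows: "0 -0.51 -0.038 0 0 0;0 -0.51 -0.038 0 0 0;0 -0.51 -0.038 0 0 0;0 -0.51 -0.038 0 0 0;0 -0.51 -0.038 0 0 0;0 -0.51 -0.038 0 0 0;0 -0.51 -0.038 0 0 0;0.1 0 0 0.017 0 0;0.4 0 0 0 0 0;0.3 0 0 0 0 0"
  jaw: 0.6

```text
t: 30.65
ee_pos: [488.0, 225.5, 77.5]
tool_rot: [2.195, 0.049, -2.2]
wrist_force: [-0.5, 0.2, 0.2]
opening: 51.4
```

```bash
python3 - <<'E'
from go import *
tgt(491,225.5,33,2.5)
c=read_camera("side");P=cloud(c)
m=(np.hypot(P[...,0]-489,P[...,1]+34)<56)&(P[...,2]<100)
k=m&(P[...,2]>14)&(c["image"].max(2)<70)
print(k.sum(),P[k].mean(0).round(),P[k].max(0).round())
cv2.imwrite("pics/s7.png",cv2.resize(c["image"][150:260,240:350],(600,600),interpolation=2))
E
```

```text
t 30.6 pos [488.  225.5  77.5] yaw -177.4 tilt [-0.003 -0.001 -1.   ] open 51.4 F [-0.5  0.2  0.2] T [-0.07  0.03  0.03] q6 1.86
shift units [ 0.556  0.001 -0.039]  turn ax (tool x down: + = cw from above) 0.002 alt -1.998<stdin>:6: RuntimeWarning: Mean of empty slice.
  ret = um.true_divide(
Traceback (most recent call last):
ValueError: zero-size array to reduction operation maximum which has no identity
```

Emit:
servo_tool:
  rows: "0.2 0 -0.015 0 0 0;0.2 0 0 0 0 0;0.1 0 0 0 0 0;0.05 0 0 0 0 0;0 0 0 0 0 0;0 0 0 0 0 0;0 0 0 0 0 0;0 0 0 0 0 0;0 0 0 0 0 0;0 0 0 0 0 0"

```text
t: 31.7
ee_pos: [490.8, 226.0, 36.8]
tool_rot: [2.199, 0.05, -2.198]
wrist_force: [0.4, -0.1, -0.4]
opening: 51.4
```

Emit:
servo_tool:
  rows: "0 0 0 0 0 0;0 0 0 0 0 0;0 0 0 0 0 0;0 0 0 0 0 0;0 0 0 0 0 0;0 0 0 0 0 0;0 0 0 0 0 0;0 0 0 0 0 0;0 0 0 0 0 0;0 0 0 0 0 0"
  jaw: 0

```text
t: 32.7
ee_pos: [490.6, 225.5, 36.6]
tool_rot: [2.198, 0.049, -2.198]
wrist_force: [-1.8, -5.5, 3.4]
opening: 16.7
```

```bash
python3 - <<'E'
from go import *
tgt(491,225.5,33,2.5)
c=read_camera("side");P=cloud(c);cv2.imwrite("pics/s7.png",cv2.resize(c["image"][150:260,240:350],(600,600),interpolation=2))
E
```

```text
t 32.7 pos [490.6 225.5  36.6] yaw -177.4 tilt [-0.    -0.001 -1.   ] open 16.7 F [-1.8 -5.5  3.4] T [-1.    0.21 -0.04] q6 1.86
shift units [ 0.045  0.    -0.005]  turn ax (tool x down: + = cw from above) 0.001 alt -1.999
```

View pics/s7.png

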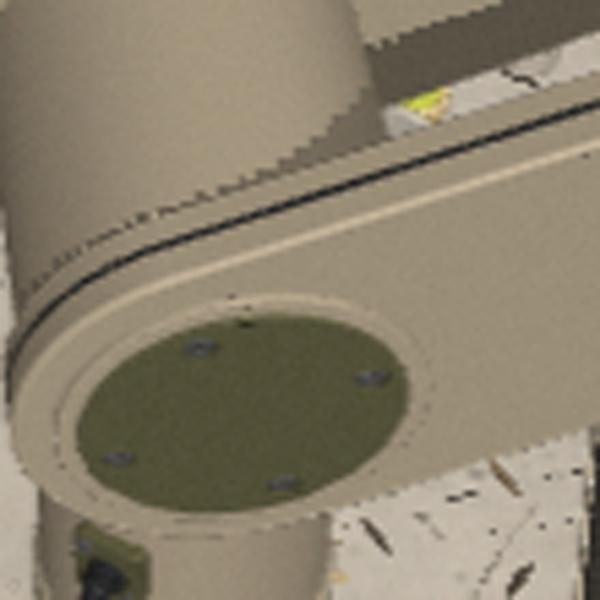

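Emit:
servo_tool:
  rows: "-0.015 0 0 0 0 0;-0.015 0 0 -0.09 0 0;-0.014 0 0 -0.09 0 0;-0.006 0 0 -0.09 0 0;-0.006 0 0 -0.09 0 0;-0.006 0 0 -0.09 0 0;-0.005 0 0 0.09 0 0;-0.005 0 0 0.09 0 0;-0.005 0 0 0.09 0 0;-0.005 0 0 0.09 0 0"

```text
t: 33.75
ee_pos: [490.5, 225.5, 42.0]
tool_rot: [2.126, 0.192, -2.127]
wrist_force: [4.1, -3.6, -6.7]
opening: 16.8
```

Emit:
servo_tool:
  rows: "-0.006 0 0 -0.09 0 0;-0.006 0 0 -0.09 0 0;-0.006 0 0 -0.09 0 0;-0.006 0 0 -0.09 0 0;-0.006 0 0 -0.09 0 0;-0.006 0 0 0.09 0 0;-0.006 0 0 0.09 0 0;-0.006 0 0 0.09 0 0;-0.006 0 0 0.09 0 0;-0.006 0 0 0.09 0 0"

```text
t: 34.75
ee_pos: [490.5, 225.5, 46.7]
tool_rot: [2.126, 0.192, -2.127]
wrist_force: [4.3, -2.7, -8.2]
opening: 16.4
```

```bash
python3 - <<'E'
from go import *
tgt(491,225.5,33,2.5)
E
```

```text
t 34.8 pos [490.5 225.5  46.7] yaw -169.6 tilt [-0.    -0.001 -1.   ] open 16.4 F [ 4.3 -2.7 -8.2] T [-0.64 -0.83  0.1 ] q6 1.73
shift units [ 0.171  0.001 -0.006]  turn ax (tool x down: + = cw from above) 0.087 alt -1.913
```

Emit:
servo_tool:
  rows: "-0.006 0 0 -0.09 0 0;-0.006 0 0 -0.09 0 0;-0.006 0 0 -0.09 0 0;-0.006 0 0 -0.09 0 0;-0.006 0 0 -0.09 0 0;-0.006 0 0 0.09 0 0;-0.006 0 0 0.09 0 0;-0.006 0 0 0.09 0 0;-0.006 0 0 0.09 0 0;-0.006 0 0 0.09 0 0"

```text
t: 35.75
ee_pos: [490.8, 225.6, 51.7]
tool_rot: [2.127, 0.193, -2.126]
wrist_force: [4.9, -3.2, -8.7]
opening: 16.8
```

Emit:
servo_tool:
  rows: "-0.006 0 0 -0.09 0 0;-0.006 0 0 -0.09 0 0;-0.006 0 0 -0.09 0 0;-0.006 0 0 -0.09 0 0;-0.006 0 0 -0.09 0 0;-0.006 0 0 0.09 0 0;-0.006 0 0 0.09 0 0;-0.006 0 0 0.09 0 0;-0.006 0 0 0.09 0 0;-0.006 0 0 0.09 0 0"

```text
t: 36.75
ee_pos: [490.5, 226.7, 57.4]
tool_rot: [2.127, 0.195, -2.127]
wrist_force: [0.4, -0.5, -0.8]
opening: 16.5
```

```bash
python3 - <<'E'
from go import *
tgt(517,-34,138,-90)
E
```

```text
t 36.8 pos [490.5 226.7  57.4] yaw -169.6 tilt [-0.     0.001 -1.   ] open 16.5 F [ 0.4 -0.5 -0.8] T [ 0.04  0.04 -0.04] q6 1.73
shift units [-1.011  3.264  0.262]  turn ax (tool x down: + = cw from above) -0.885 alt 1.115
```

Emit:
servo_tool:
  rows: "-0.505 0 0 0 0 0;-0.505 0 0 0 0 0;0 0.544 0.044 0 0 0;0 0.544 0.044 0 0 0;0 0.544 0.044 0 0 0;0 0.544 0.044 0 0 0;0 0.544 0.044 0 0 0;0 0.544 0.044 0 0 0;0 0 0 -0.09 0 0;0 0 0 -0.09 0 0"

```text
t: 37.75
ee_pos: [518.7, -35.6, 138.2]
tool_rot: [1.959, 0.472, -1.958]
wrist_force: [0.5, 0.7, -1.0]
opening: 16.9
```

Emit:
servo_tool:
  rows: "0 0 0 -0.09 0 0;0 0 0 -0.09 0 0;0 0 0 -0.09 0 0;0 0 0 -0.09 0 0;0 0 0 -0.09 0 0;0 0 0 -0.09 0 0;0 0 0 -0.09 0 0;0 0 0 -0.075 0 0;0 0 0 0 0 0;0 0 0 0 0 0"

```text
t: 38.75
ee_pos: [518.5, -34.1, 138.2]
tool_rot: [1.208, 1.211, -1.207]
wrist_force: [-0.0, -0.2, -1.3]
opening: 16.6
```

```bash
python3 - <<'E'
from go import *
tgt(517,-34,50,-90)
c=read_camera("top");P=cloud(c);np.save("pics/t3.npy",c,allow_pickle=True)
m=(np.hypot(P[...,0]-489,P[...,1]+34)<56)
print("range valid in tub",(c["range_z"][m]>0).sum(), np.histogram(P[m][:,2],bins=[-20,12,25,40,60,90,110,130,200,600]))
E
```

```text
t 38.8 pos [518.5 -34.1 138.2] yaw -89.8 tilt [ 0.     0.001 -1.   ] open 16.6 F [-0.  -0.2 -1.3] T [-0.02 -0.02 -0.02] q6 -0.17
shift units [ 1.103e+00 -2.000e-02 -1.000e-03]  turn ax (tool x down: + = cw from above) 0.002 alt -1.998
range valid in tub 3690 (array([ 213,   13,   12,   43,    0,    0,    1,    0, 3408]), array([-20,  12,  25,  40,  60,  90, 110, 130, 200, 600]))
```

Emit:
servo_tool:
  rows: "0.2 -0.02 0 0 0 0;0.3 0 0 0 0 0;0.3 0 0 0 0 0;0.18 0 0 0 0 0;0.1 0 0 0 0 0;0 0 0 0 0 0;0 0 0 0 0 0;0 0 0 0 0 0;0 0 0 0 0 0;0 0 0 0 0 0"

```text
t: 39.8
ee_pos: [517.4, -34.6, 52.7]
tool_rot: [1.205, 1.211, -1.204]
wrist_force: [-0.7, 0.6, -0.6]
opening: 16.5
```

Emit:
servo_tool:
  rows: "0 0 0 0 0 0;0 0 0 0 0 0;0 0 0 0 0 0;0 0 0 0 0 0;0 0 0 0 0 0;-0.4 0 0 0 0 0;-0.4 0 0 0 0 0;-0.4 0 0 0 0 0;0 0 0 0 0 0;0 0 0 0 0 0"
  jaw: 0.33

```text
t: 40.8
ee_pos: [517.6, -34.7, 148.8]
tool_rot: [1.205, 1.21, -1.203]
wrist_force: [0.5, -0.3, -0.1]
opening: 28.1
```

```bash
python3 - <<'E'
from go import *
tgt(416.5,215,145,-146)
E
```

```text
t 40.8 pos [517.6 -34.7 148.8] yaw -89.6 tilt [ 0.002 -0.    -1.   ] open 28.1 F [ 0.5 -0.3 -0.1] T [ 0.04 -0.02  0.03] q6 -0.17
shift units [ 0.044 -1.244 -3.129]  turn ax (tool x down: + = cw from above) 0.626 alt -1.374
```

Emit:
servo_tool:
  rows: "0 -0.207 -0.5215 0 0 0;0 -0.207 -0.5215 0 0 0;0 -0.207 -0.5215 0 0 0;0 -0.207 -0.5215 0 0 0;0 -0.207 -0.5215 0 0 0;0 -0.207 -0.5215 0 0 0;0 0 0 0.09 0 0;0 0 0 0.09 0 0;0 0 0 0.09 0 0;0 0 0 0.09 0 0"
  jaw: 0.6

```text
t: 41.8
ee_pos: [414.6, 215.0, 145.9]
tool_rot: [1.609, 0.888, -1.615]
wrist_force: [-0.1, 0.4, 0.7]
opening: 51.3
```

Emit:
servo_tool:
  rows: "0 0 0 0.09 0 0;0 0 0 0.09 0 0;0 0 0 0.086 0 0;0.4 0 0 0 0 0;0.4 0 0 0 0 0;0 0 0 0 0 0;0 0 0 0 0 0;0 0 0 0 0 0;0 0 0 0 0 0;0 0 0 0 0 0"

```text
t: 42.8
ee_pos: [416.9, 215.5, 85.4]
tool_rot: [1.886, 0.576, -1.881]
wrist_force: [0.2, 0.1, 0.5]
opening: 50.9
```

```bash
python3 - <<'E'
from go import *
tgt(416.5,215,34,-146)
E
```

```text
t 42.8 pos [416.9 215.5  85.4] yaw -146.0 tilt [ 0.002  0.001 -1.   ] open 50.9 F [0.2 0.1 0.5] T [-0.    0.03  0.03] q6 1.34
shift units [0.642 0.002 0.01 ]  turn ax (tool x down: + = cw from above) 0.0 alt -2.0
```

Emit:
servo_tool:
  rows: "0.2 0 0.005 0 0 0;0.2 0 0 0 0 0;0.15 0 0 0 0 0;0.09 0 0 0 0 0;0 0 0 0 0 0;0 0 0 0 0 0;0 0 0 0 0 0;0 0 0 0 0 0;0 0 0 0 0 0;0 0 0 0 0 0"

```text
t: 43.8
ee_pos: [415.8, 215.0, 33.0]
tool_rot: [1.884, 0.576, -1.883]
wrist_force: [-0.2, 0.2, 0.7]
opening: 51.6
```

Emit:
servo_tool:
  rows: "0 0 0 0 0 0;0 0 0 0 0 0;0 0 0 0 0 0;0 0 0 0 0 0;0 0 0 0 0 0;0 0 0 0 0 0;0 0 0 0 0 0;0 0 0 0 0 0;0 0 0 0 0 0;0 0 0 0 0 0"
  jaw: 0

```text
t: 44.8
ee_pos: [416.0, 214.5, 33.0]
tool_rot: [1.883, 0.575, -1.883]
wrist_force: [1.5, -5.7, 3.4]
opening: 16.7
```

```bash
python3 - <<'E'
from go import *
tgt(416.5,215,34,-146)
E
```

```text
t 44.8 pos [416.  214.5  33. ] yaw -146.0 tilt [ 0.001 -0.001 -1.   ] open 16.7 F [ 1.5 -5.7  3.4] T [-1.01 -0.24  0.07] q6 1.34
shift units [-0.013 -0.001 -0.009]  turn ax (tool x down: + = cw from above) 0.0 alt -2.0
```

Emit:
servo_tool:
  rows: "-0.015 0 0 0 0 0;-0.015 0 0 -0.09 0 0;-0.014 0 0 -0.09 0 0;-0.006 0 0 -0.09 0 0;-0.006 0 0 -0.09 0 0;-0.006 0 0 -0.09 0 0;-0.005 0 0 0.09 0 0;-0.005 0 0 0.09 0 0;-0.005 0 0 0.09 0 0;-0.005 0 0 0.09 0 0"

```text
t: 45.8
ee_pos: [415.8, 214.4, 38.5]
tool_rot: [1.797, 0.685, -1.796]
wrist_force: [6.2, -3.1, -7.7]
opening: 16.6
```

Emit:
servo_tool:
  rows: "-0.006 0 0 -0.09 0 0;-0.006 0 0 -0.09 0 0;-0.006 0 0 -0.09 0 0;-0.006 0 0 -0.09 0 0;-0.006 0 0 -0.09 0 0;-0.006 0 0 0.09 0 0;-0.006 0 0 0.09 0 0;-0.006 0 0 0.09 0 0;-0.006 0 0 0.09 0 0;-0.006 0 0 0.09 0 0"

```text
t: 46.8
ee_pos: [415.8, 214.5, 43.2]
tool_rot: [1.797, 0.685, -1.796]
wrist_force: [6.6, -1.6, -8.4]
opening: 16.7
```

```bash
python3 - <<'E'
from go import *
tgt(416.5,215,34,-146)
E
```

```text
t 46.8 pos [415.8 214.5  43.2] yaw -138.2 tilt [ 0.001 -0.001 -1.   ] open 16.7 F [ 6.6 -1.6 -8.4] T [-0.44 -1.27  0.15] q6 1.21
shift units [ 0.115  0.    -0.011]  turn ax (tool x down: + = cw from above) 0.086 alt -1.914
```

Emit:
servo_tool:
  rows: "-0.006 0 0 -0.09 0 0;-0.006 0 0 -0.09 0 0;-0.006 0 0 -0.09 0 0;-0.006 0 0 -0.09 0 0;-0.006 0 0 -0.09 0 0;-0.006 0 0 0.09 0 0;-0.006 0 0 0.09 0 0;-0.006 0 0 0.09 0 0;-0.006 0 0 0.09 0 0;-0.006 0 0 0.09 0 0"

```text
t: 47.8
ee_pos: [416.0, 214.8, 48.2]
tool_rot: [1.797, 0.685, -1.796]
wrist_force: [6.2, -0.5, -7.2]
opening: 16.9
```

Emit:
servo_tool:
  rows: "-0.006 0 0 -0.09 0 0;-0.006 0 0 -0.09 0 0;-0.006 0 0 -0.09 0 0;-0.006 0 0 -0.09 0 0;-0.006 0 0 -0.09 0 0;-0.006 0 0 0.09 0 0;-0.006 0 0 0.09 0 0;-0.006 0 0 0.09 0 0;-0.006 0 0 0.09 0 0;-0.006 0 0 0.09 0 0"

```text
t: 48.8
ee_pos: [415.1, 215.3, 53.3]
tool_rot: [1.796, 0.687, -1.798]
wrist_force: [-0.5, -0.5, -0.1]
opening: 16.8
```

```bash
python3 - <<'E'
from go import *
tgt(461,-34,138,-90)
E
```

```text
t 48.8 pos [415.1 215.3  53.3] yaw -138.2 tilt [-0.001  0.001 -1.   ] open 16.8 F [-0.5 -0.5 -0.1] T [ 0.04 -0.01 -0.06] q6 1.21
shift units [-1.062  2.705  1.649]  turn ax (tool x down: + = cw from above) -0.536 alt 1.464
```

Emit:
servo_tool:
  rows: "-0.53 0 0 0 0 0;-0.53 0 0 0 0 0;0 0.451 0.275 0 0 0;0 0.451 0.275 0 0 0;0 0.451 0.275 0 0 0;0 0.451 0.275 0 0 0;0 0.451 0.275 0 0 0;0 0.451 0.275 0 0 0;0 0 0 -0.09 0 0;0 0 0 -0.09 0 0"

```text
t: 49.8
ee_pos: [462.7, -35.2, 138.0]
tool_rot: [1.602, 0.898, -1.602]
wrist_force: [-0.2, 0.8, -0.2]
opening: 16.9
```

Emit:
servo_tool:
  rows: "0 0 0 -0.09 0 0;0 0 0 -0.09 0 0;0 0 0 -0.09 0 0;0 0 0 -0.086 0 0;0 0 0 0 0 0;0 0 0 0 0 0;0 0 0 0 0 0;0 0 0 0 0 0;0 0 0 0 0 0;0 0 0 0 0 0"

```text
t: 50.8
ee_pos: [462.9, -34.1, 138.5]
tool_rot: [1.205, 1.212, -1.205]
wrist_force: [-0.7, 0.2, -1.0]
opening: 16.9
```

```bash
python3 - <<'E'
from go import *
tgt(461,-34,50,-90)
for n in("top","side"):
    c=read_camera(n);P=cloud(c);np.save("pics/t4.npy",c,allow_pickle=True)
    m=(np.hypot(P[...,0]-489,P[...,1]+34)<56)&(P[...,2]<110)
    print(np.histogram(P[m][:,2],bins=[-20,12,25,40,60,90,110])[0])
cv2.imwrite("pics/s7.png",cv2.resize(c["image"][120:260,180:350],(729,600),interpolation=2))
E
```

```text
t 50.8 pos [462.9 -34.1 138.5] yaw -89.7 tilt [ 0.  0. -1.] open 16.9 F [-0.7  0.2 -1. ] T [-0.   -0.01 -0.02] q6 -0.19
shift units [ 1.107 -0.024 -0.002]  turn ax (tool x down: + = cw from above) 0.004 alt -1.996
[11  1  0  8  7  1]
[ 10   4  87 230  35   0]
```

View pics/s7.png

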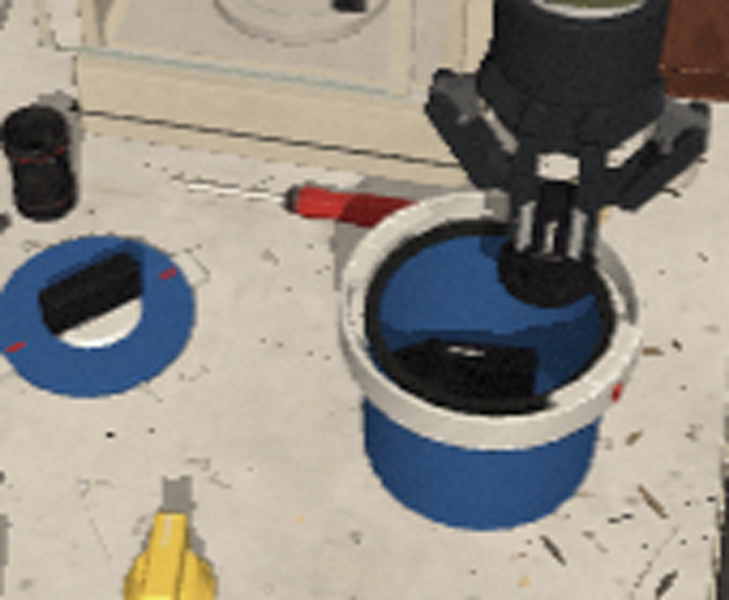

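Emit:
servo_tool:
  rows: "0.2 -0.024 0 0 0 0;0.3 0 0 0 0 0;0.3 0 0 0 0 0;0.18 0 0 0 0 0;0.1 0 0 0 0 0;0 0 0 0 0 0;0 0 0 0 0 0;0 0 0 0 0 0;0 0 0 0 0 0;0 0 0 0 0 0"

```text
t: 51.9
ee_pos: [461.5, -34.3, 52.8]
tool_rot: [1.205, 1.211, -1.204]
wrist_force: [-0.0, -0.7, -1.2]
opening: 16.3
```

Emit:
servo_tool:
  rows: "0 0 0 0 0 0;0 0 0 0 0 0;0 0 0 0 0 0;0 0 0 0 0 0;0 0 0 0 0 0;-0.5 0 0 0 0 0;-0.5 0 0 0 0 0;-0.5 0 0 0 0 0;0 0 0 0 0 0;0 0 0 0 0 0"
  jaw: 0.33

```text
t: 52.9
ee_pos: [461.9, -34.3, 173.3]
tool_rot: [1.206, 1.21, -1.203]
wrist_force: [0.4, -0.0, -0.6]
opening: 28.2
```

Emit:
servo_tool:
  rows: "0 0 -0.5 0 0 0;0 0 -0.5 0 0 0;0 0 -0.5 0 0 0;0 0 -0.5 0 0 0;0 0 -0.5 0 0 0;0 0 0 0.09 0 0;0 0 0 0.09 0 0;0 0 0 0.09 0 0;0 0 0 0.09 0 0;0 0 0 0.09 0 0"

```text
t: 53.9
ee_pos: [458.3, 165.6, 169.7]
tool_rot: [1.704, 0.789, -1.711]
wrist_force: [0.1, 0.3, 0.3]
opening: 28.0
```

```bash
python3 - <<'E'
from m import *
from go import tgt
tgt(684.5,-51.5,145,-135.5)
for n in("top","side"):
    c=read_camera(n);P=cloud(c);np.save(f"pics/{n}5.npy",c,allow_pickle=True)
    m=(np.hypot(P[...,0]-489,P[...,1]+34)<56)&(P[...,2]<110)
    print(np.histogram(P[m][:,2],bins=[-20,12,25,40,60,90,110])[0], P[m][:,2].max())
    hsv=cv2.cvtColor(c["image"],cv2.COLOR_BGR2HSV)
    q=P[(P[...,2]>30)&(P[...,2]<45)&(P[...,0]>600)&(P[...,0]<760)&(P[...,1]>-140)&(P[...,1]<20)][:,:2]
    r=cv2.minAreaRect(q.astype(np.float32));w,v=np.linalg.eigh(np.cov(q.T));print("bar",len(q),np.round(r[0],1),np.round(r[1],1),np.degrees(np.arctan2(v[1,1],v[0,1]))%180)
    red=((hsv[...,0]<8)|(hsv[...,0]>172))&(hsv[...,1]>80)&(hsv[...,2]>60)
    k,l,st,ce=cv2.connectedComponentsWithStats(red.astype(np.uint8),connectivity=8)
    for i in range(1,k):
        q=np.median(P[l==i],0)
        if st[i,4]<60 and 380<q[0]<780 and -160<q[1]<80: print("red",st[i,4],ce[i].round(1),q.round(1),np.round(P[l==i].max(0)),"z114",plane(c,ce[i],114).round(0)[0,:2])
    rim=P[(P[...,2]>117)&(P[...,2]<129)&(np.hypot(P[...,0]-489,P[...,1]+33)<90)]
    e=cv2.minEnclosingCircle(rim[:,:2].astype(np.float32));print("rim",e)
c=np.load("pics/side5.npy",allow_pickle=True).item();a=cv2.resize(c["image"][150:260,240:350],(590,590),interpolation=2)
b=cv2.resize(np.load("pics/top5.npy",allow_pickle=True).item()["image"][195:262,220:290],(205,196),interpolation=2);a[:196,-205:]=b
cv2.imwrite("pics/c8.png",cv2.convertScaleAbs(a,alpha=1.5))
E
```

```text
t 53.9 pos [458.3 165.6 169.7] yaw -130.5 tilt [-0.004 -0.001 -1.   ] open 28.0 F [0.1 0.3 0.3] T [ 0.03 -0.03 -0.01] q6 0.95
shift units [0.3   3.913 0.229]  turn ax (tool x down: + = cw from above) 0.056 alt -1.944
[350 108 102 377 239   2] 109.98683937253918
bar 129 [726.8 -73.1] [60.1 17.4] 45.29491794825029
red 1 [256. 133.] [766.5 -37.9   8. ] [766. -38.   8.] z114 [739. -37.]
red 1 [240. 253.] [418.2   3.5 115.1] [418.   4. 115.] z114 [418.   4.]
rim ((488.642578125, -33.499813079833984), 77.86954498291016)Traceback (most recent call last):
  File "<stdin>", line 7, in <module>
    return umr_maximum(a, axis, None, out, keepdims, initial, where)
ValueError: zero-size array to reduction operation maximum which has no identity
```

Emit:
servo_tool:
  rows: "0 0.274 0.507 0 0 0;0 0.274 0.507 0 0 0;0 0.274 0.507 0 0 0;0 0.274 0.507 0 0 0;0 0.274 0.507 0 0 0;0 0.274 0.507 0 0 0;0 0.274 0.507 0 0 0;0 0 0 0 0 0;0 0 0 0 0 0;0 0 0 0 0 0"

```text
t: 55.0
ee_pos: [393.7, -149.2, 171.3]
tool_rot: [1.702, 0.795, -1.703]
wrist_force: [-0.0, 0.6, -0.4]
opening: 28.4
```

```bash
cat > look.py <<'E'
from m import *
from go import tgt
def look(tag):
  for n in("top","side"):
    c=read_camera(n);P=cloud(c);np.save(f"pics/{n}{tag}.npy",c,allow_pickle=True)
    m=(np.hypot(P[...,0]-489,P[...,1]+34)<56)&(P[...,2]<110)
    print(n,np.histogram(P[m][:,2],bins=[-20,12,25,40,60,90,110])[0])
    hsv=cv2.cvtColor(c["image"],cv2.COLOR_BGR2HSV)
    q=P[(P[...,2]>30)&(P[...,2]<45)&(P[...,0]>600)&(P[...,0]<790)&(P[...,1]>-140)&(P[...,1]<20)][:,:2]
    if len(q)>5: r=cv2.minAreaRect(q.astype(np.float32));w,v=np.linalg.eigh(np.cov(q.T));print("bar",len(q),np.round(r[0],1),np.round(r[1],1),np.degrees(np.arctan2(v[1,1],v[0,1]))%180)
    red=((hsv[...,0]<8)|(hsv[...,0]>172))&(hsv[...,1]>80)&(hsv[...,2]>60)
    k,l,st,ce=cv2.connectedComponentsWithStats(red.astype(np.uint8),connectivity=8)
    for i in range(1,k):
        q=np.median(P[l==i],0)
        if st[i,4]<60 and 380<q[0]<800 and -160<q[1]<80: print("red",st[i,4],ce[i].round(1),q.round(1),"z114",plane(c,ce[i],114).round(0)[0,:2])
    rim=P[(P[...,2]>117)&(P[...,2]<129)&(np.hypot(P[...,0]-489,P[...,1]+33)<90)]
    if len(rim)>20: print("rim",cv2.minEnclosingCircle(rim[:,:2].astype(np.float32)))
E
python3 - <<'E'
from look import *
look("6"); tgt(728.5,-73.4,145,-135)
c=np.load("pics/side6.npy",allow_pickle=True).item();a=cv2.resize(c["image"][150:260,240:350],(590,590),interpolation=2)
b=cv2.resize(np.load("pics/top6.npy",allow_pickle=True).item()["image"][195:262,220:290],(205,196),interpolation=2);a[:196,-205:]=b
cv2.imwrite("pics/c8.png",cv2.convertScaleAbs(a,alpha=1.5))
E
```

```text
top [351 103 109 357 255   4]
bar 129 [726.8 -73.3] [60.5 17.4] 45.3058663944729
red 1 [256. 133.] [766.9 -37.9   6.3] z114 [739. -37.]
red 1 [240. 253.] [418.3   3.4 117.5] z114 [418.   4.]
rim ((487.34564208984375, -34.36822509765625), 78.71212768554688)
side [  0   0  47 218 221   0]
bar 170 [729.4 -74.9] [62.  20.3] 44.821389795800485
red 2 [193.5 154.5] [ 771.6 -157.4   57.1] z114 [ 747. -104.]
red 2 [185.5 157. ] [ 789.9 -145.7   55.7] z114 [763. -92.]
red 3 [189. 157.] [ 780.5 -146.7   56.6] z114 [755. -94.]
red 1 [193. 167.] [ 776.7 -151.4   14.6] z114 [735. -64.]
red 3 [219.  183.3] [ 694.7 -114.     7.8] z114 [661. -27.]
red 5 [183.4 200.4] [767.  -39.8  10.3] z114 [725.  38.]
red 9 [323.3 211.1] [419.4   4.3 114.3] z114 [419.   4.]
rim ((489.517578125, -35.514183044433594), 81.00194549560547)
t 55.1 pos [ 394.1 -148.8  171.7] yaw -130.0 tilt [-0.001  0.001 -1.   ] open 28.0 F [-0.1 -0.4  0.2] T [ 0.02 -0.02  0.03] q6 0.21
shift units [ 0.331  2.599 -3.407]  turn ax (tool x down: + = cw from above) 0.056 alt -1.944
```

View pics/c8.png

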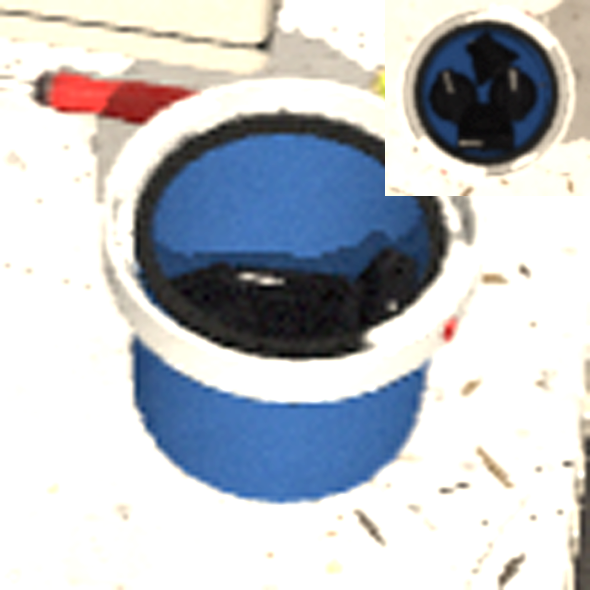

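Emit:
servo_tool:
  rows: "0 0.325 -0.426 0 0 0;0 0.325 -0.426 0 0 0;0 0.325 -0.426 0 0 0;0 0.325 -0.426 0 0 0;0 0.325 -0.426 0 0 0;0 0.325 -0.426 0 0 0;0 0.325 -0.426 0 0 0;0 0.325 -0.426 0 0 0;0 0 0 0.056 0 0;0 0 0 0 0 0"
  jaw: 0.6

```text
t: 56.1
ee_pos: [729.0, -73.0, 169.2]
tool_rot: [1.758, 0.731, -1.764]
wrist_force: [-0.5, -0.2, 0.4]
opening: 51.0
```

Emit:
servo_tool:
  rows: "0.4 0 0 0 0 0;0.4 0 0 0 0 0;0.4 0 0 0 0 0;0.2 0 0 0 0 0;0 0 0 0 0 0;0 0 0 0 0 0;0 0 0 0 0 0;0 0 0 0 0 0;0 0 0 0 0 0;0 0 0 0 0 0"

```text
t: 57.1
ee_pos: [729.2, -75.9, 60.9]
tool_rot: [1.763, 0.726, -1.761]
wrist_force: [-0.7, 0.2, -0.1]
opening: 51.1
```

```bash
python3 - <<'E'
from go import *
tgt(728.3,-74.1,-15,-135)
c=read_camera("side");P=cloud(c)
m=(np.hypot(P[...,0]-489,P[...,1]+34)<48)&(P[...,2]<110);print(np.percentile(P[m][:,2],[50,90,98,100]).round())
c=np.load("pics/top6.npy",allow_pickle=True).item();P=cloud(c)
m=(np.hypot(P[...,0]-489,P[...,1]+34)<48)&(P[...,2]<110);print(np.percentile(P[m][:,2],[50,90,98,100]).round())
E
```

```text
t 57.1 pos [729.2 -75.9  60.9] yaw -135.2 tilt [ 0.001 -0.    -1.   ] open 51.1 F [-0.7  0.2 -0.1] T [-0.02 -0.05  0.01] q6 0.61
shift units [ 0.949 -0.025 -0.008]  turn ax (tool x down: + = cw from above) -0.002 alt 1.998
[58. 81. 84. 87.]
[43. 72. 82. 85.]
```

Emit:
servo_tool:
  rows: "0.3 -0.024 -0.008 0 0 0;0.3 0 0 0 0 0;0.2 0 0 0 0 0;0.1 0 0 0 0 0;0.04 0 0 0 0 0;0 0 0 0 0 0;0 0 0 0 0 0;0 0 0 0 0 0;0 0 0 0 0 0;0 0 0 0 0 0"

```text
t: 58.15
ee_pos: [728.2, -74.1, -14.5]
tool_rot: [1.763, 0.726, -1.761]
wrist_force: [0.1, -1.0, -0.2]
opening: 51.2
```

Emit:
servo_tool:
  rows: "0 0 0 0 0 0;0 0 0 0 0 0;0 0 0 0 0 0;0 0 0 0 0 0;0 0 0 0 0 0;0 0 0 0 0 0;0 0 0 0 0 0;0 0 0 0 0 0;0 0 0 0 0 0;0 0 0 0 0 0"
  jaw: 0

```text
t: 59.15
ee_pos: [728.1, -74.1, -14.8]
tool_rot: [1.762, 0.726, -1.762]
wrist_force: [-0.2, 0.3, 4.7]
opening: 16.8
```

```bash
python3 - <<'E'
from go import *
tgt(489,-34,150,25)
E
```

```text
t 59.1 pos [728.1 -74.1 -14.8] yaw -135.2 tilt [ 0.001 -0.    -1.   ] open 16.8 F [-0.2  0.3  4.7] T [0.03 0.04 0.04] q6 0.62
shift units [-2.061 -2.461  1.766]  turn ax (tool x down: + = cw from above) 0.22 alt -1.78
```

Emit:
servo_tool:
  rows: "-0.3 0 0 0 0 0;-0.5 0 0 0 0 0;-0.6 0 0 0 0 0;-0.6 0 0 0 0 0;0 -0.41 0.294 0 0 0;0 -0.41 0.294 0 0 0;0 -0.41 0.294 0 0 0;0 -0.41 0.294 0 0 0;0 -0.41 0.294 0 0 0;0 -0.41 0.294 0 0 0"

```text
t: 60.15
ee_pos: [486.5, -33.4, 143.5]
tool_rot: [1.761, 0.728, -1.764]
wrist_force: [-0.4, 0.1, -0.6]
opening: 16.4
```

Emit:
servo_tool:
  rows: "0 0 0 0.076 0 0;0 0 0 0.075 0 0;0 0 0 0.075 0 0;0 0 0 0 0 0;0 0 0 0 0 0;0 0 0 0 0 0;0 0 0 0 0 0;0 0 0 0 0 0;0 0 0 0 0 0;0 0 0 0 0 0"

```text
t: 61.15
ee_pos: [489.0, -33.9, 144.9]
tool_rot: [1.985, 0.431, -1.985]
wrist_force: [-0.8, 0.0, -1.3]
opening: 16.6
```

```bash
python3 - <<'E'
from go import *
tgt(489,-34,112,24.5)
s=ctrl.read_state();e=s["ee_pos"]
c=read_camera("side");P=cloud(c)
m=(np.hypot(P[...,0]-e[0],P[...,1]-e[1])<85)&(P[...,2]>140)&(P[...,2]<185)
hsv=cv2.cvtColor(c["image"],cv2.COLOR_BGR2HSV); b=m&(hsv[...,0]>95)&(hsv[...,0]<125)&(hsv[...,1]>110)
q=P[b]; print(len(q),np.median(q[:,2]),cv2.minEnclosingCircle(q[:,:2].astype(np.float32)))
red=((hsv[...,0]<8)|(hsv[...,0]>172))&(hsv[...,1]>80)&(hsv[...,2]>60)&m
v,u=np.where(red);print(P[red].round(1))
cv2.imwrite("pics/c9.png",cv2.resize(c["image"][110:250,220:370],(643,600),interpolation=2))
E
```

```text
t 61.1 pos [489.  -33.9 144.9] yaw -155.5 tilt [-0.  0. -1.] open 16.6 F [-0.8  0.  -1.3] T [ 0.01 -0.05  0.05] q6 0.97
shift units [0.411 0.001 0.001]  turn ax (tool x down: + = cw from above) -0.0 alt 2.0
1184 168.41388957912397 ((488.9510803222656, -33.748775482177734), 62.2000732421875)
[[445.9 -56.6 167.9]
 [443.8 -56.4 168.6]
 [441.7 -55.6 169.9]
 [439.6 -56.  169.9]
 [540.7 -13.9 167.3]
 [538.4 -13.  168.9]
 [536.1 -12.1 170.4]
 [534.3 -14.6 168.1]
 [539.9 -10.1 168.5]]
```

View pics/c9.png

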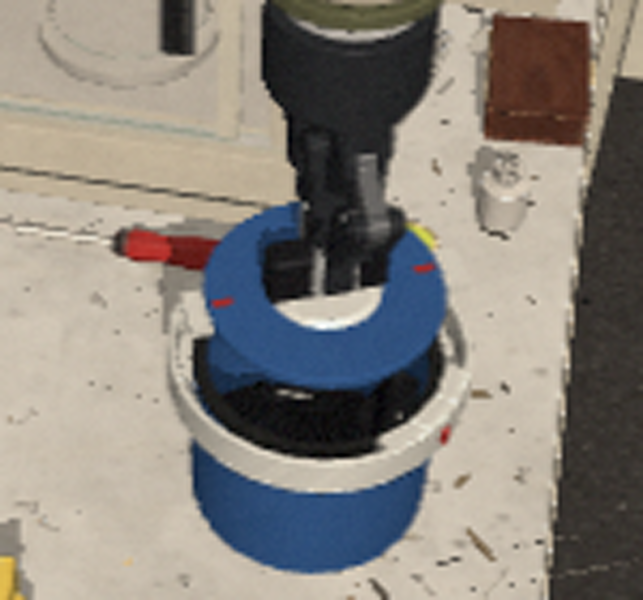

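Emit:
servo_tool:
  rows: "0.2 0 0 0 0 0;0.2 0 0 0 0 0;0.1 0 0 0 0 0;0.06 0 0 0 0 0;0 0 0 0 0 0;0.03 0 0 0 0 0;0.02 0 0 0 0 0;0 0 0 0 0 0;0 0 0 0 0 0;0 0 0 0 0 0"

```text
t: 62.2
ee_pos: [489.7, -34.0, 96.8]
tool_rot: [1.987, 0.43, -1.984]
wrist_force: [1.6, -0.5, 1.2]
opening: 16.6
```

```bash
python3 - <<'E'
from go import *
tgt(489,-34,91,24.5)
E
```

```text
t 62.2 pos [489.7 -34.   96.8] yaw -155.5 tilt [ 0.002 -0.    -1.   ] open 16.6 F [ 1.6 -0.5  1.2] T [-0.01 -0.14  0.01] q6 0.97
shift units [ 0.073 -0.004  0.008]  turn ax (tool x down: + = cw from above) -0.0 alt 2.0
```

Emit:
servo_tool:
  rows: "0.02 0 0 0 0 0;0.02 0 0 0 0 0;0.02 0 0 0 0 0;0.02 0 0 0 0 0;0.005 0 0 0 0 0;0 0 0 0 0 0;0 0 0 0 0 0;0 0 0 0 0 0;0 0 0 0 0 0;0 0 0 0 0 0"

```text
t: 63.2
ee_pos: [489.8, -34.0, 90.3]
tool_rot: [1.987, 0.43, -1.984]
wrist_force: [-0.3, -0.2, 8.4]
opening: 17.0
```

```bash
python3 - <<'E'
from go import *
tgt(489,-34,91,24.5)
E
```

```text
t 63.2 pos [489.8 -34.   90.3] yaw -155.5 tilt [ 0.002 -0.    -1.   ] open 17.0 F [-0.3 -0.2  8.4] T [ 0.02  0.11 -0.06] q6 0.97
shift units [-0.009 -0.004  0.009]  turn ax (tool x down: + = cw from above) -0.0 alt 2.0
```

Emit:
servo_tool:
  rows: "0 0 0 0.08 0 0;0 0 0 0.08 0 0;0 0 0 0.08 0 0;0 0 0 0.08 0 0;0 0 0 0.08 0 0;0 0 0 0.08 0 0;0 0 0 0.06 0 0;0 0 0 0.03 0 0;0 0 0 0.015 0 0;0 0 0 0 0 0"

```text
t: 64.2
ee_pos: [489.8, -34.0, 90.3]
tool_rot: [-1.948, 0.489, 1.944]
wrist_force: [-0.2, 1.1, 9.0]
opening: 16.8
```

```bash
python3 - <<'E'
from go import *
tgt(489,-34,91,-28.5)
E
```

```text
t 64.2 pos [489.8 -34.   90.3] yaw 151.8 tilt [ 0.002 -0.    -1.   ] open 16.8 F [-0.2  1.1  9. ] T [0.03 0.12 0.14] q6 1.89
shift units [-0.009  0.005  0.009]  turn ax (tool x down: + = cw from above) 0.003 alt -1.997
```

Emit:
servo_tool:
  rows: "0 0 0 0.015 0 0;0 0 0 0.015 0 0;0 0 0 0.01 0 0;0 0 0 0 0 0;0 0 0 0 0 0;0 0 0 0 0 0;0 0 0 0 0 0;0 0 0 0 0 0;0 0 0 0 0 0;0 0 0 0 0 0"

```text
t: 65.2
ee_pos: [489.8, -34.0, 90.3]
tool_rot: [-1.91, 0.543, 1.906]
wrist_force: [0.3, -1.0, 9.0]
opening: 16.5
```

```bash
python3 - <<'E'
from go import *
tgt(489,-34,91,-28.5)
E
```

```text
t 65.2 pos [489.8 -34.   90.3] yaw 148.2 tilt [ 0.002 -0.    -1.   ] open 16.5 F [ 0.3 -1.   9. ] T [0.05 0.02 0.2 ] q6 1.95
shift units [-0.009  0.005  0.009]  turn ax (tool x down: + = cw from above) -0.036 alt 1.964
```

Emit:
servo_tool:
  rows: "0 0 0 0.015 0 0;0 0 0 0.015 0 0;0 0 0 0.01 0 0;0 0 0 0 0 0;0 0 0 0 0 0;0 0 0 0 0 0;0 0 0 0 0 0;0 0 0 0 0 0;0 0 0 0 0 0;0 0 0 0 0 0"

```text
t: 66.2
ee_pos: [489.8, -34.1, 90.3]
tool_rot: [-1.872, 0.595, 1.868]
wrist_force: [-1.0, -0.8, 8.7]
opening: 16.9
```

```bash
python3 - <<'E'
from go import *
tgt(489,-34,91,-28.5)
c=read_camera("side");cv2.imwrite("pics/c10.png",cv2.resize(c["image"][140:260,220:350],(650,600),interpolation=2))
hsv=cv2.cvtColor(c["image"],cv2.COLOR_BGR2HSV);P=cloud(c)
red=((hsv[...,0]<8)|(hsv[...,0]>172))&(hsv[...,1]>80)&(hsv[...,2]>60)&(np.hypot(P[...,0]-489,P[...,1]+34)<90)
k,l,st,ce=cv2.connectedComponentsWithStats(red.astype(np.uint8),connectivity=8)
for i in range(1,k): q=P[l==i].mean(0); print(q.round(1),np.degrees(np.arctan2(q[1]+34,q[0]-489)).round(1))
E
```

```text
t 66.2 pos [489.8 -34.1  90.3] yaw 144.7 tilt [ 0.002 -0.001 -1.   ] open 16.9 F [-1.  -0.8  8.7] T [-0.12  0.12  1.43] q6 2.01
shift units [-0.009  0.005  0.008]  turn ax (tool x down: + = cw from above) -0.075 alt 1.925
[447.1  -5.9 114.6] 146.2
[419.4   3.5 113.3] 151.7
```

Emit:
servo_tool:
  rows: "0 0 0 -0.02 0 0;-0.02 0 0 0 0 0;-0.02 0 0 0 0 0;-0.015 0 0 0 0 0;0 0 0 0 0 0;0 0 0 0 0 0;0 0 0 0 0 0;0 0 0 0 0 0;0 0 0 0 0 0;0 0 0 0 0 0"

```text
t: 67.25
ee_pos: [489.6, -34.0, 94.1]
tool_rot: [-1.889, 0.569, 1.887]
wrist_force: [4.1, -2.1, 4.6]
opening: 16.7
```

```bash
python3 - <<'E'
from go import *
tgt(489,-34,91,-28.5)
E
```

```text
t 67.2 pos [489.6 -34.   94.1] yaw 146.4 tilt [ 0.001 -0.    -1.   ] open 16.7 F [ 4.1 -2.1  4.6] T [-0.17 -0.7   0.27] q6 1.98
shift units [0.039 0.004 0.006]  turn ax (tool x down: + = cw from above) -0.056 alt 1.944
```

Emit:
servo_tool:
  rows: "-0.012 0 0 0 0 0;0 0 0 0 0 0;0 0 0 0 0 0;0 0 0 0 0 0;0 0 0 0 0 0;0 0 0 0 0 0;0 0 0 0 0 0;0 0 0 0 0 0;0 0 0 0 0 0;0 0 0 0 0 0"

```text
t: 68.25
ee_pos: [489.2, -33.9, 94.8]
tool_rot: [-1.889, 0.569, 1.888]
wrist_force: [5.3, -1.0, 3.6]
opening: 17.1
```

Emit:
servo_tool:
  rows: "0 0 0 0 0 0;0 0 0 0 0 0;0 0 0 0 0 0;0 0 0 0 0 0;0 0 0 0 0 0;0 0 0 0 0 0;-0.3 0 0 0 0 0;-0.4 0 0 0 0 0;-0.4 0 0 0 0 0;0 0 0 0 0 0"
  jaw: 0.6

```text
t: 69.25
ee_pos: [492.0, -34.4, 188.1]
tool_rot: [-1.896, 0.568, 1.88]
wrist_force: [0.6, 0.2, -0.2]
opening: 51.1
```

Emit:
servo_tool:
  rows: "0 -0.3 0.4 0 0 0;0 -0.3 0.4 0 0 0;0 -0.3 0.4 0 0 0;0 -0.3 0.4 0 0 0;0 0 0 0 0 0;0 0 0 0 0 0;0 0 0 0 0 0;0 0 0 0 0 0;0 0 0 0 0 0;0 0 0 0 0 0"

```text
t: 70.25
ee_pos: [435.7, 116.2, 182.6]
tool_rot: [-1.887, 0.571, 1.887]
wrist_force: [0.6, 0.7, -0.7]
opening: 51.5
```

```bash
python3 - <<'E'
from go import *
tgt(489,-34,91,-28.5)
for n in("top","side"):
    c=read_camera(n)
    hsv=cv2.cvtColor(c["image"],cv2.COLOR_BGR2HSV);P=cloud(c);d=np.hypot(P[...,0]-489,P[...,1]+34)
    red=((hsv[...,0]<8)|(hsv[...,0]>172))&(hsv[...,1]>80)&(hsv[...,2]>60)&(d<90)
    k,l,st,ce=cv2.connectedComponentsWithStats(red.astype(np.uint8),connectivity=8)
    for i in range(1,k): q=P[l==i].mean(0); print(n,q.round(1),np.degrees(np.arctan2(q[1]+34,q[0]-489)).round(1))
    b=(d<66)&(P[...,2]>100)&(P[...,2]<130)&(hsv[...,0]>95)&(hsv[...,0]<125)&(hsv[...,1]>110);q=P[b]
    if len(q): A=np.c_[q[:,:2]-[489,-34],np.ones(len(q))];print("cap plane",len(q),np.linalg.lstsq(A,q[:,2],rcond=None)[0].round(3),cv2.minEnclosingCircle(q[:,:2].astype(np.float32)))
    rim=P[(d>70)&(d<80)&(P[...,2]>115)&(P[...,2]<130)];print("rim z",np.median(rim[:,2]))
    g=P[(d<34)&(P[...,2]>135)&(P[...,2]<165)][:,:2]
    if len(g)>20: w,v=np.linalg.eigh(np.cov(g.T));print("bar",np.degrees(np.arctan2(v[1,1],v[0,1]))%180)
cv2.imwrite("pics/c11.png",cv2.resize(c["image"][140:350,150:360],(600,600),interpolation=2))
E
```

```text
t 70.2 pos [435.7 116.2 182.6] yaw 146.3 tilt [-0. -0. -1.] open 51.5 F [ 0.6  0.7 -0.7] T [-0.02  0.03 -0.04] q6 2.31
shift units [ 1.145  1.193 -1.595]  turn ax (tool x down: + = cw from above) -0.057 alt 1.943
top [ 471.9  -27.  1161.2] 157.8
top [ 471.9  -27.  1161.2] 157.8
top [532.6 -61.5 115. ] -32.3
top [444.4  -4.2 119.1] 146.3
top [418.3   3.5 117.1] 152.1
top [ 471.9  -27.  1161.2] 157.8
top [ 471.9  -27.  1161.2] 157.8
cap plane 1258 [ 1.00000e-03 -3.00000e-03  1.16912e+02] ((488.3773193359375, -33.0452995300293), 62.137046813964844)
rim z 121.34622596689451
bar 145.22148738650714
side [534.  -63.9 120. ] -33.6
cap plane 575 [-5.00000e-03 -1.10000e-02  1.19626e+02] ((493.4757385253906, -32.15241622924805), 61.240623474121094)
rim z 122.77986190453896
bar 143.51346232406166
```

View pics/c11.png

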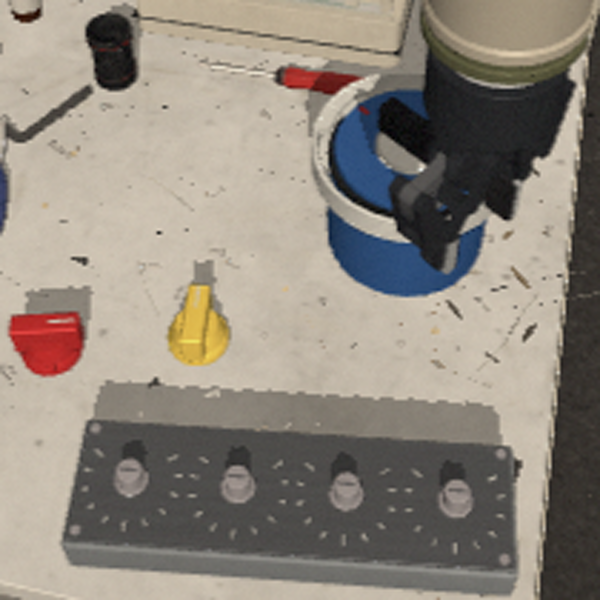

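```bash
python3 -c "
from bench import ctrl
print(ctrl.hand_in())"
```

```text
the job is handed in; nothing more can be done
None
```

All four knobs are off the control unit and in the wash tub, and the tub is closed with its cap locked. I handed the job in at about 70 s.

**Knobs:** I twisted each one off while pulling up with roughly 8–13 N. Judging from those forces, the spindles rose about 3–4 mm; I had no direct reading of spindle travel. The last picture shows four bare spindles. Before capping, I saw all four knobs in the tub, with the pile no higher than about 87 mm.

**Cap:**
- It had been knocked about 45 mm aside during the run, so I located it again before picking it up.
- I set it in with the lugs 53° counter-clockwise of the ledges and pressed with about 10 N, roughly 7 mm.
- I turned it clockwise until it hit the stops, where the torque jumped to 1.4 N m.
- After I let go, its top measured level at about 119 mm (118.6 and 119.8 from the two cameras, allowing for each camera's rim error). That matches a locked cap; an unlocked one would sit at about 121 mm.

**Checks that disagreed:**
- **Fingertip height:** the real fingertips were about 33 mm higher than the reported TCP. My first grasp closed on nothing just above a knob, and I corrected for this from then on.
- **Cap angle:** the cap sits about 5° clockwise of the tub's x axis, not exactly along it. It is at the stops with the lugs under the ledges.

I did not deliberately touch the bystanders. The screwdriver looks unmoved in the last picture, but I did not measure the bystanders' positions.

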